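# Set rinsed vacuum filters and brush to dry

### The job

Set the rinsed vacuum parts to dry: first slide the fan's little recessed switch fully off, then stand every filter cassette upright on one of its thin edges on the drip tray and hang the dusting brush by its loop on the sprung hook, letting it settle. Only when all of them are in place and still, slide the switch fully on, and leave the other things where they are.

Things in the scene. Friction and masses are not known exactly. Their poses are not given: they have to be found in the camera images.
- dryer: fixed drying station. Origin: underside centre of its grey drip tray, z up. Tray 160 mm along x, 360 mm along y, floor 6 mm above the table, rim 4 mm thick and 14 mm high. White fan unit along its +x side: x 81 to 151 mm, y -110 to 110 mm, top 60 mm above the table. Centred in its top (x = 116, y = 0 mm) is a slot, 30 mm along x, 92 mm along y, 9 mm deep, with the fan switch in it. The table beyond its +x face is free for 50 mm.
- fan_switch (a joint): the fan's slide switch, a black ridged nub 26 mm along x, 12 mm along y, 8 mm high, its top 1 mm below the fan unit's top. Slides along the dryer's y: 0 m = fully off (nub centre at y = -10 mm), 0.020 m = fully on (nub centre at y = +10 mm), end stops at both. Stays where left, about 1.5 N of friction. At the start it is on. Beside the nub there is 30 to 50 mm of free slot for one fingertip on either side.
- switch_top (a point): centre of the top face of the switch nub
- hook_stand: fixed stand carrying the sprung hook: a post 18 mm thick, 221 mm tall, on a white foot 14 mm high (130 mm along y, 110 mm along x). Origin under the post at table height. Its -x axis is the way the hook points.
- hook_saddle (a point): where a loop should rest on the hook: top of the round steel hook rod (8 mm thick, level), 75 mm out from the post, 204 mm above the table when unloaded. 30 mm further out the rod's end turns up, its top 14 mm above the rod's top. The white carriage at the post is 30 mm cubed. The point goes down with the hook; same axes as the stand.
- sprung_hook (a joint): how far the hook has dipped on its spring: 0 m unloaded, at most 0.060 m; about 50 N/m after 0.1 N of preload; bobs lightly damped for about 2 s after a load is put on
- brush: round dusting brush head, 0.13 to 0.20 kg, standing bristles down at the start. Origin at the centre of its underside, z up. Round part 60 mm across at the foot and 60 mm high; above it a flat upright black hanging loop in the y-z plane, 46 mm wide over its outsides (along y), 12 mm thick (along x), from 60 to 130 mm above the origin; its opening is 34 mm wide and reaches from 60 to 122 mm, open through along x.
- brush_loop (a point): middle of the underside of the loop's top bar, 122 mm above the brush's foot
- filter1: rinsed vacuum filter cassette: grey frame around white pleats, a rigid slab 84 x 60 x 24 mm (about 0.09 kg), the same on both faces, lying flat at the start. Origin at its centre; its x axis runs along the 84 mm, y along the 60 mm, z along the 24 mm thickness (normal to the faces). Three or four of the four cassettes are there; absent ones have no pose.
- filter2: rinsed vacuum filter cassette: grey frame around white pleats, a rigid slab 84 x 60 x 24 mm (about 0.09 kg), the same on both faces, lying flat at the start. Origin at its centre; its x axis runs along the 84 mm, y along the 60 mm, z along the 24 mm thickness (normal to the faces). Three or four of the four cassettes are there; absent ones have no pose.
- filter3: rinsed vacuum filter cassette: grey frame around white pleats, a rigid slab 84 x 60 x 24 mm (about 0.09 kg), the same on both faces, lying flat at the start. Origin at its centre; its x axis runs along the 84 mm, y along the 60 mm, z along the 24 mm thickness (normal to the faces). Three or four of the four cassettes are there; absent ones have no pose.
- filter4: rinsed vacuum filter cassette: grey frame around white pleats, a rigid slab 84 x 60 x 24 mm (about 0.09 kg), the same on both faces, lying flat at the start. Origin at its centre; its x axis runs along the 84 mm, y along the 60 mm, z along the 24 mm thickness (normal to the faces). Three or four of the four cassettes are there; absent ones have no pose.
- crevice: bystander: black crevice tool, 210 mm long, 34 mm high, lying; origin under its middle
- torch: bystander: aluminium torch, 130 mm long, 34 mm high, lying; origin under its middle
- nozzle: bystander: black upholstery nozzle, 125 mm wide, 32 mm high, lying; origin under its wide head
- jar: bystander: jar 60 mm across, 70 mm high; origin under its centre
- mug: bystander: mug 80 mm across, 90 mm high; origin under its centre
- driver: bystander: screwdriver lying flat along its x; origin under it
Things that resemble listed ones, but are neither listed nor needed, are in the scene too. Leave any turquoise look-alike of the filter2 alone. Leave any pink look-alike of the brush alone.

How it is judged (in metres and radians):
On the way, in this order (a step that is already met when the one before it is completed fails the run):
1. the fan switch is slid fully off (value of joint fan_switch below 0.003 m), for 0.2 s.
2. with the switch off, every filter stands upright on the tray and the brush hangs settled on the hook, all released (angle between filter1's own z axis and vertical between 1.471 and 1.671 rad and x of filter1 in the frame of dryer between -0.07 and 0.07 m and y of filter1 in the frame of dryer between -0.165 and 0.165 m and z of filter1 in the frame of dryer between 0.028 and 0.055 m and linear speed of each of filter1, filter2, filter3, filter4 below 0.03 m/s and contact force between each of filter1, filter2, filter3, filter4, brush and the fingers below 0.1 N and angle between filter2's own z axis and vertical between 1.471 and 1.671 rad and x of filter2 in the frame of dryer between -0.07 and 0.07 m and y of filter2 in the frame of dryer between -0.165 and 0.165 m and z of filter2 in the frame of dryer between 0.028 and 0.055 m and angle between filter3's own z axis and vertical between 1.471 and 1.671 rad and x of filter3 in the frame of dryer between -0.07 and 0.07 m and y of filter3 in the frame of dryer between -0.165 and 0.165 m and z of filter3 in the frame of dryer between 0.028 and 0.055 m and angle between filter4's own z axis and vertical between 1.471 and 1.671 rad and x of filter4 in the frame of dryer between -0.07 and 0.07 m and y of filter4 in the frame of dryer between -0.165 and 0.165 m and z of filter4 in the frame of dryer between 0.028 and 0.055 m and distance between brush_loop and hook_saddle below 0.03 m and value of joint sprung_hook above 0.012 m and angle between brush's own z axis and vertical below 0.2 rad and linear speed of brush below 0.02 m/s and velocity of joint sprung_hook between -0.01 and 0.01 m/s and value of joint fan_switch below 0.003 m), for 0.4 s.
3. the fan switch is slid fully on (value of joint fan_switch above 0.017 m), for 0.2 s.
At the end, for the whole second after the job is handed in: Every filter stands on a thin edge, centre within 70 mm (x) and 165 mm (y) of the tray's centre, within 0.1 rad of upright, still. The brush hangs settled, loop within 30 mm of the saddle, tilt under 0.2 rad, hook dipped over 12 mm. Switch beyond 17 of 20 mm (angle between filter1's own z axis and vertical between 1.471 and 1.671 rad and x of filter1 in the frame of dryer between -0.07 and 0.07 m and y of filter1 in the frame of dryer between -0.165 and 0.165 m and z of filter1 in the frame of dryer between 0.028 and 0.055 m and linear speed of each of filter1, filter2, filter3, filter4 below 0.03 m/s and contact force between each of filter1, filter2, filter3, filter4, brush and the fingers below 0.1 N and angle between filter2's own z axis and vertical between 1.471 and 1.671 rad and x of filter2 in the frame of dryer between -0.07 and 0.07 m and y of filter2 in the frame of dryer between -0.165 and 0.165 m and z of filter2 in the frame of dryer between 0.028 and 0.055 m and angle between filter3's own z axis and vertical between 1.471 and 1.671 rad and x of filter3 in the frame of dryer between -0.07 and 0.07 m and y of filter3 in the frame of dryer between -0.165 and 0.165 m and z of filter3 in the frame of dryer between 0.028 and 0.055 m and angle between filter4's own z axis and vertical between 1.471 and 1.671 rad and x of filter4 in the frame of dryer between -0.07 and 0.07 m and y of filter4 in the frame of dryer between -0.165 and 0.165 m and z of filter4 in the frame of dryer between 0.028 and 0.055 m and distance between brush_loop and hook_saddle below 0.03 m and value of joint sprung_hook above 0.012 m and angle between brush's own z axis and vertical below 0.2 rad and linear speed of brush below 0.02 m/s and velocity of joint sprung_hook between -0.01 and 0.01 m/s and value of joint fan_switch above 0.017 m); the robot touches nothing.
It fails at once if one of the other loose things is moved by more than 50 mm (distance of any of crevice, torch, nozzle, jar, mug, driver from where it was at the start of the episode above 0.05 m).
Of filter1, filter2, filter3, filter4 only 3 to 4 are there at a start; the rules pass over those that are not, and their reading is None.
At some moment in a run one of filter1, filter2, filter3, filter4 may be knocked a few centimetres aside while the robot is not near it.
It also fails if it takes over 210 s, if anything falls off the work surface, if the arm or the gripper's body presses on something with over 40 N, if the wrist force passes 120 N, or if a joint passes its speed limit or range.

### The arm

A 6-joint arm with a two-finger parallel gripper is mounted at the origin on the work surface. World frame = base frame: x ahead of the robot, y to its left, z up, the work surface at z = 0. Lengths are in mm, angles in rad, forces in N, time in s.
With the tool pointing down it reaches from about 200 to 875 mm from the base axis. Payload 3.4 kg.
Tool frame: the origin (TCP) lies where the fingers leave the gripper's body, on its centre line; the fingertips stand 97 mm ahead of it and the grasp point (between the pads) lies 78 mm ahead of it; z points along the fingers, y is the line along which they close (so a half turn about z gives the same grasp; the last joint's range is limited). The gripper opens to 94 mm and grips with 3 to 60 N. Pads are 16 mm wide; open, the fingers measure 119 mm over their backs; the gripper's body (75 mm by 177 mm) begins 78 mm behind the grasp point.
Start: joints at [1.003, 0.276, 1.505, -0, 1.361, -0.121], TCP at [248.464, 518.576, 302.693] pointing down, gripper open.
Joint ranges: [-2.89, 2.89], [-0.75, 2.08], [0.22, 2.7], [-1.18, 4.32], [0.11, 2.71], [-2.7, 2.7]. Speed limits (rad/s): [2.57, 2.57, 3.14, 3.14, 3.14, 3.14].

### API

Orientations are given as a unit quaternion [x, y, z, w].
In Python, from station import env gives the robot as it stands.
- The arm moves only by the tool play_rows, never from a script. Its argument "steps" is a list of rows, each a list of 3 entries, a list of its own where there are three numbers: the shift along the tool's x, y, z in m, then the turn, a rotation vector about the tool's x, y, z in rad, then the opening, from 0 (shut) to 1 (fully open). In form: [[[tx, ty, tz], [wx, wy, wz], claw], ...]. A call has 1 to 8 rows; each row is the pose to reach, as a shift and turn from the pose commanded when the call began, along the tool's axes at that moment; what a row does not reach only later rows make up. A row lasts 1/8 s, in which the tool goes at most 62.5 mm and 10.7 degrees, less where a joint would pass 70% of its speed; a pose out of reach is approached as far as the arm can. A call with a gripper value outside its range is refused whole. The fingers move at their own pace and stop on an object; the grip force is fixed at half the most. Time passes only in rows, so rows that repeat a pose let the fingers close. It gives the time, the measured TCP pose, the force, the opening and the grip force at its end, in the units of the state.
- env.state(): the state, without advancing time (a new reading comes with each control period).
- env.get_image(name): name is "scene" or "top"; returns the picture (480x640x3 uint8, red, green, blue); there is no depth.
- env.camera_params(name): a dict with "fov_y" (degrees; the focal length in pixels is half the picture's height over the tangent of half this angle, whatever the lens; pixels are square), "cx", "cy" (the principal point, pixels), "k1" (the pictures are not rectified: a ray, as slopes to the right and down, at radius r is drawn at 1 + k1 r^2 times it, then the intrinsics apply), "extrinsics" (4x4, takes a point from world to camera coordinates). Camera axes: x right, y up, looking along -z (the intrinsics and any distortion apply to the point x, -y, -z); pixel columns grow to the right and rows downward; lengths in mm; the calibration is good to about 2 mm. A picture is of the moment at which its call begins. camera_params takes no time and is no camera call.
- env.job_done(): hands the job in; it is judged then, once.
The state is a dict: "time": time; "q": joint angles; "qd": joint speeds; "effort": joint torques, N m; "tcp_pos": TCP position; "tool_rot": TCP orientation; "force": force on the tool from outside, world axes, zero at the start; "moment": the same for the moment, N m; "gripper_width": finger opening in mm; "grasp_force": force on a finger pad.
Only numpy, scipy, OpenCV 4.12 (cv2) and the standard library are available. Lean on these libraries where they do the work, as an engineer would, in place of code of your own. Each camera call takes 0.05 s, during which the arm holds its last target. There are 200 camera calls.

## Working session

There is one attempt and no reset: what is moved stays moved. The work goes in short steps, Python scripts to look and compute and a tool call to move; the robot and the scene stay as the last step left them, time stands still between calls to the robot, and variables do not carry over. Pictures are saved under pics/ and viewed, at most 14 in all, crops included, and the job is handed in when it is done.

Besides the shell and the picture viewer there is one more tool, called as a command line: name --argument value ..., lists and objects as JSON in quotes. play_rows: Moves the arm, as the interface text tells. Its arguments: {"type":"object","properties":{"steps":{"type":"array"}},"required":["steps"]}

```bash
mkdir -p pics; cat > h.py <<'E'
import numpy as np, cv2
from scipy.spatial.transform import Rotation as R
from station import env
def cam(n):
    p=env.camera_params(n); f=240/np.tan(np.radians(p['fov_y'])/2)
    return p,f,np.array(p['extrinsics'])
def ray(n,u,v):
    p,f,E=cam(n); x=(u-p['cx'])/f; y=(v-p['cy'])/f
    rd=np.hypot(x,y); r=rd
    for _ in range(30): r=rd/(1+p['k1']*r*r)
    s=r/rd if rd>0 else 1
    d=E[:3,:3].T@np.array([x*s,-y*s,-1]); o=-E[:3,:3].T@E[:3,3]
    return o,d
def on(n,u,v,z):
    o,d=ray(n,u,v); return o+d*(z-o[2])/d[2]
def tri(a,b):
    o1,d1=ray('scene',*a);o2,d2=ray('top',*b)
    s=np.linalg.lstsq(np.c_[d1,-d2],o2-o1,rcond=None)[0]
    p,q=o1+s[0]*d1,o2+s[1]*d2
    return (p+q)/2,np.linalg.norm(p-q)
def proj(n,P):
    p,f,E=cam(n); c=E[:3,:3]@np.array(P)+E[:3,3]; x=c[0]/-c[2];y=-c[1]/-c[2]
    k=1+p['k1']*(x*x+y*y); return p['cx']+f*x*k,p['cy']+f*y*k
def snap(n,name):
    im=env.get_image(n); cv2.imwrite(f'pics/{name}.png',im[:,:,::-1]); return im
def move(target,yaw=None,rot=None):
    """shift/turn in tool axes to reach world TCP target"""
    s=env.state(); q=R.from_quat(s['tool_rot'])
    return q.inv().apply(np.array(target)-s['tcp_pos'])/1000, (q.inv()*rot).as_rotvec() if rot is not None else None
E
python3 - <<'E'
from h import *
for n in('scene','top'):
    snap(n,n+'0'); p,f,X=cam(n); print(n,p['fov_y'],p['k1'],p['cx'],p['cy'],ray(n,320,240))
print(env.state())
E
```

```text
scene 57.68111196452371 -0.07186244752642891 314.7838097824142 237.13431997492143 (array([ 827.30588763, -472.09120812,  881.76046545]), array([-0.32418326,  0.41284951, -0.85126199]))
top 53.51562813284328 0.02216675446204595 317.84824441371404 245.34591047278465 (array([ 413.40020092, -116.25740722, 1034.78673038]), array([ 0.1653151 , -0.01080111, -0.98625596]))
{'time': 0.1, 'q': array([ 1.00301607e+00,  2.76509871e-01,  1.50593340e+00, -5.43368913e-05,
        1.36068198e+00, -1.21011228e-01]), 'qd': array([ 0.00157335,  0.00072623, -0.0028759 ,  0.00120931, -0.00255513,
        0.00031989]), 'effort': array([ 5.26342101e-04, -4.05453229e+01, -2.37777561e+01,  7.03998143e-02,
        2.98131758e-02, -5.39171276e-05]), 'tcp_pos': array([248.28148403, 518.27718223, 301.93273652]), 'tool_rot': array([ 2.21525697e-01,  9.75154233e-01, -7.30268853e-04, -2.33716524e-04]), 'force': array([-0.32231379, -0.84772977,  0.5168466 ]), 'moment': array([-0.04435094, -0.02243269, -0.00816332]), 'grasp_force': 0.0, 'gripper_width': 93.59614350624925}
```

View pics/scene0.png

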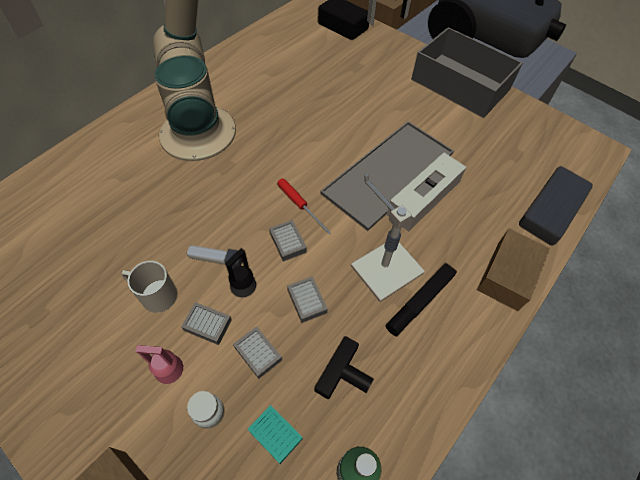

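View pics/top0.png

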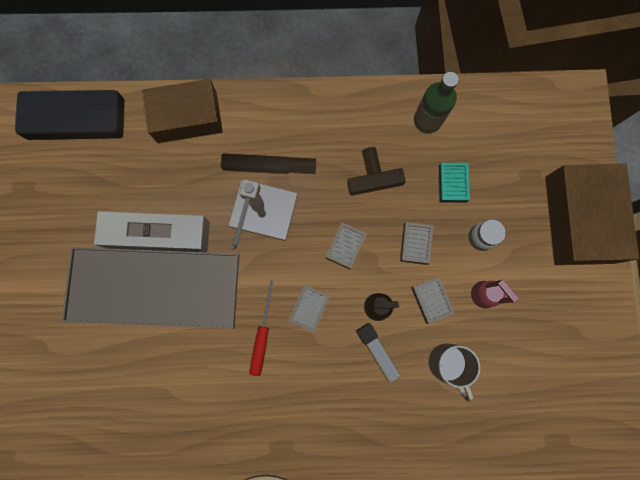

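The top view has base x pointing up and y pointing left.

- **Filters:** the four grey-framed cassettes at about (346,245), (417,243), (309,308) and (434,300) are the filters. The turquoise one at (455,182) is the look-alike.
- **Brush:** the black brush at (380,307) is the one meant. The pink one at (490,293) is the look-alike.
- **Station:** tray at (152,288), switch at (147,230), post at (249,188), hook pointing towards (236,245).

```bash
cat > m.py <<'E'
from h import *
im=cv2.imread('pics/top0.png'); hsv=cv2.cvtColor(im,cv2.COLOR_BGR2HSV)
m=((hsv[:,:,1]<70)&(hsv[:,:,2]>70)).astype(np.uint8)*255
m=cv2.morphologyEx(m,cv2.MORPH_CLOSE,np.ones((7,7))); m=cv2.morphologyEx(m,cv2.MORPH_OPEN,np.ones((5,5)))
cs,_=cv2.findContours(m,cv2.RETR_EXTERNAL,cv2.CHAIN_APPROX_NONE)
for c in cs:
    a=cv2.contourArea(c)
    if a<400 or c[:,0,1].mean()<130: continue
    px=c[:,0,:].mean(0)
    z={True:24}.get(a<2500,14)
    W=np.array([on('top',u,v,z)[:2] for u,v in c[:,0,:]],np.float32)
    (cx,cy),(w,h),t=cv2.minAreaRect(W); 
    if w<h: w,h,t=h,w,t+90
    print('px',px.round(),'area',a,'c',round(cx,1),round(cy,1),'size',round(w),round(h),'ang of long axis',round((t+90)%180-90,1))
crops=[im[150:350,55:325],im[200:400,270:540]]
cv2.imwrite('pics/c1.png',np.vstack([cv2.resize(c,(800,300*2))[::1] for c in crops])[:600])
cv2.imwrite('pics/c2.png',cv2.resize(crops[1],(800,592),interpolation=cv2.INTER_CUBIC))
s=cv2.imread('pics/scene0.png'); cv2.imwrite('pics/c3.png',cv2.resize(s[110:310,310:480],(510,600),interpolation=cv2.INTER_CUBIC))
E
python3 m.py
```

```text
px [453. 364.] area 782.5 c 316.1 -391.7 size 85 53 ang of long axis -14.5
px [383. 360.] area 538.5 c 328.3 -250.9 size 91 28 ang of long axis 29.8
px [309. 308.] area 1042.5 c 438.4 -99.8 size 83 59 ang of long axis -24.9
px [433. 300.] area 1067.0 c 449.2 -363.1 size 83 60 ang of long axis 19.4
px [346. 245.] area 990.0 c 570.9 -182.1 size 84 60 ang of long axis -26.3
px [417. 242.] area 1013.5 c 572.7 -336.0 size 84 60 ang of long axis -8.6
px [488. 234.] area 726.5 c 588.2 -490.5 size 73 60 ang of long axis -64.4
px [151. 273.] area 16479.5 c 532.8 233.0 size 359 241 ang of long axis 86.2
px [262. 210.] area 2819.0 c 653.1 -2.7 size 130 120 ang of long axis 74.7
px [630. 156.] area 1426.0 c 756.0 -803.8 size 203 56 ang of long axis -7.0
```

View pics/c1.png

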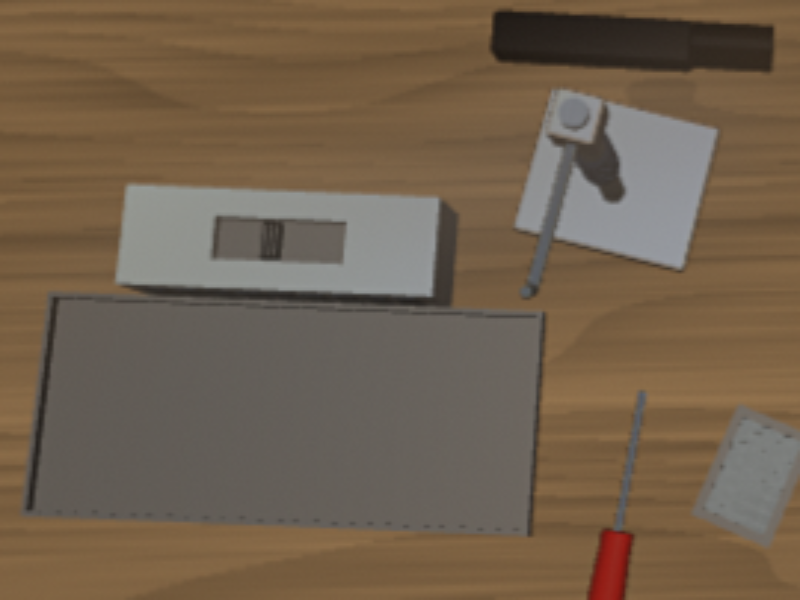

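View pics/c2.png

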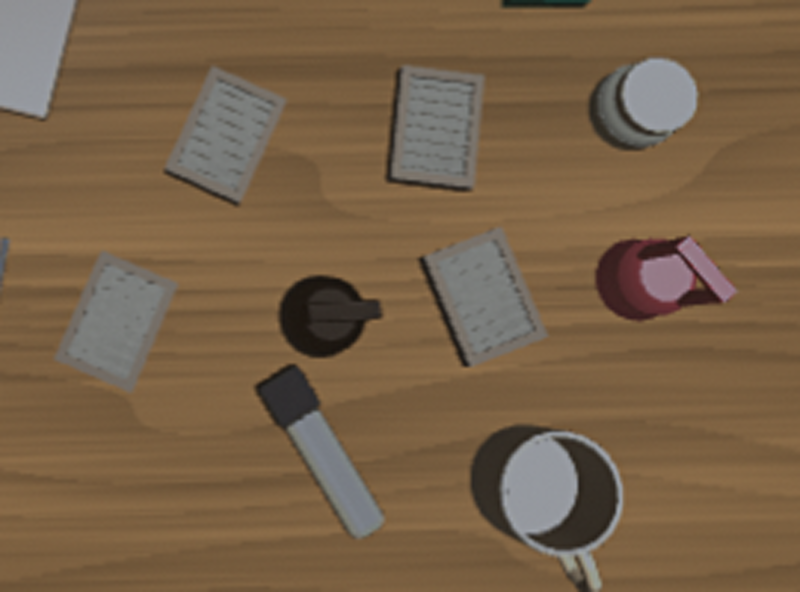

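View pics/c3.png

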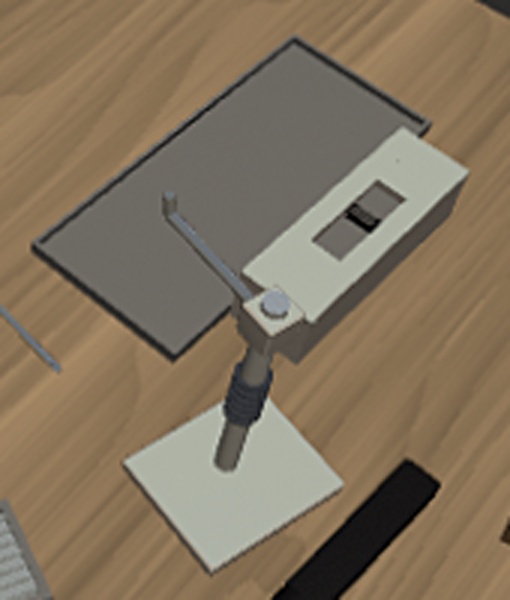

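The crops confirm it:
- **Targets:** four grey cassettes and the black brush are real, and the turquoise and pink things are look-alikes.
- **Station corners:** the fan slot, nub, tray corners, post pin and rod end can all be read from the crops.

Next I compute the frames.

```bash
python3 - <<'E'
from h import *
T=lambda a,z:on('top',55+a[0]/2.963,150+a[1]/3,z)
fan=np.array([T(a,60) for a in[(127,184),(440,198),(434,298),(116,284)]]);tray=np.array([T(a,14) for a in[(50,295),(545,313),(530,535),(25,515)]])
slot=np.array([T(a,60) for a in[(214,216),(347,221),(344,264),(211,259)]])
for n,c in(('fan',fan),('tray',tray),('slot',slot)):
    print(n,c.mean(0).round(1),[round(np.linalg.norm(c[i]-c[(i+1)%4])) for i in range(4)],'yaw',[round(np.degrees(np.arctan2(*(c[a]-c[b])[[1,0]])),1) for a,b in((0,3),(1,2))],[round(np.degrees(np.arctan2(*(c[a]-c[b])[[1,0]]))-90,1) for a,b in((0,1),(3,2))])
print('nub',T((271,240),59))
foot=np.array([T(a,14) for a in[(718,130),(683,270),(516,230)]]);print('foot',foot.round(1), ((foot[0]+foot[2])/2).round(1),np.linalg.norm(foot[0]-foot[1]),np.linalg.norm(foot[2]-foot[1]))
S=lambda a:(310+a[0]/3,110+a[1]/3)
t=lambda a:(55+a[0]/2.963,150+a[1]/3)
print('rod end',tri(S((169,195)),t((526,292)))); print('pin',tri(S((275,300)),t((574,112))))
print('post base', on('scene',*S((228,468)),14))
# brush loop
im=cv2.imread('pics/top0.png')
B=lambda a,z:on('top',270+a[0]/2.963,200+a[1]/2.96,z)
print('loop end',[B(a,130).round(1) for a in((381,300),(381,318),(310,300),(310,318))])
print('brush disc c at z~10', B((320,316),0), 'tri', tri((236,257),(270+355/2.963,200+309/2.96)))
E
python3 - <<'E'
import cv2,sys
sys.path.insert(0,'.')
im=cv2.imread('pics/scene0.png');tp=cv2.imread('pics/top0.png')
a=cv2.resize(im[235:310,195:285],(400,333),interpolation=cv2.INTER_CUBIC);b=cv2.resize(tp[270:345,345:435],(400,333),interpolation=cv2.INTER_CUBIC)
cv2.imwrite('pics/b.png',cv2.convertScaleAbs(cv2.hconcat([a,b]),alpha=2,beta=20))
E
```

```text
fan [606.1 226.6  60. ] [220, 70, 221, 70] yaw [np.float64(-3.6), np.float64(-2.7)] [np.float64(-4.0), np.float64(-4.0)]
tray [490.3 232.7  14. ] [359, 158, 358, 156] yaw [np.float64(-3.2), np.float64(-3.8)] [np.float64(-3.5), np.float64(-3.8)]
slot [606.7 227.   60. ] [93, 30, 93, 30] yaw [np.float64(-1.9), np.float64(-2.7)] [np.float64(-3.6), np.float64(-3.6)]
nub [606.972195   232.99198805  59.        ]
foot [[690.2 -80.1  14. ]
 [586.4 -52.5  14. ]
 [618.9  69.9  14. ]] [654.5  -5.1  14. ] 107.40182881267418 126.6559782173189
rod end (array([542.65793614,  28.32106241, 213.22903763]), np.float64(1.9921294872692021))
pin (array([647.40718216,  -1.56866322, 221.80242603]), np.float64(1.684868221253579))
post base [654.05332382  -4.97227565  14.        ]
loop end [array([ 443.9, -271.4,  130. ]), array([ 432.6, -270.9,  130. ]), array([ 445. , -226.2,  130. ]), array([ 433.7, -225.7,  130. ])]
brush disc c at z~10 [ 437.84904197 -248.8002049     0.        ] tri (array([ 441.02458229, -251.10442771,  133.23709722]), np.float64(7.747728744727699))
```

View pics/b.png

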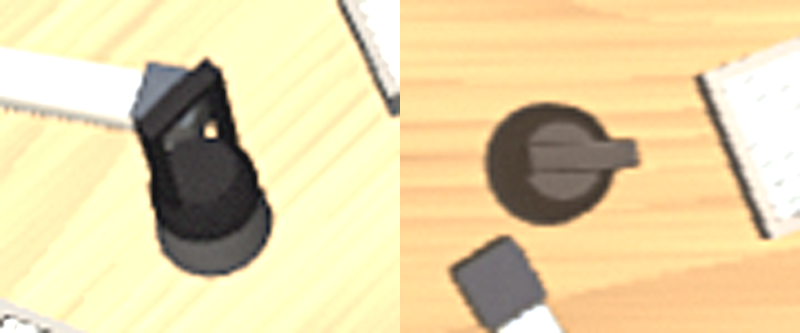

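```bash
cat >> h.py <<'E'
def dry(x,y,z=0):
    a=np.radians(-3.6); return np.array([490.3+x*np.cos(a)-y*np.sin(a),232.7+x*np.sin(a)+y*np.cos(a),z])
def tool(phi,tilt=0):
    p=np.radians(phi); y=np.array([np.cos(p),np.sin(p),0]); z=np.array([0,0,-1.]); x=np.cross(y,z)
    return R.from_rotvec(y*np.radians(tilt))*R.from_matrix(np.c_[x,y,z])
def plan(P,phi,tilt=0,L=78):
    """P = world position of point L mm ahead of TCP"""
    r=tool(phi,tilt); t=np.array(P,float)-r.apply([0,0,L]); d,w=move(t,rot=r)
    n=max(np.linalg.norm(d)/.0625,np.degrees(np.linalg.norm(w))/10.7)
    print('shift',d.round(4).tolist(),'turn',w.round(4).tolist(),'rows>=',round(n,1),'tcp',t.round())
E
python3 - <<'E'
from h import *
plan(dry(147,30,110),-3.6,0,97)
E
```

```text
shift [-0.4667, -0.07, 0.095] turn [-0.0014, 0.0008, 1.1869] rows>= 7.7 tcp [639. 253. 207.]
```

play_rows --steps '[[[-0.06,-0.01,0],[0,0,0.18],0.53],[[-0.12,-0.02,0],[0,0,0.36],0.53],[[-0.18,-0.03,0.02],[0,0,0.54],0.53],[[-0.24,-0.04,0.04],[0,0,0.72],0.53],[[-0.3,-0.05,0.06],[0,0,0.9],0.53],[[-0.36,-0.06,0.08],[0,0,1.05],0.53],[[-0.42,-0.065,0.095],[0,0,1.187],0.53],[[-0.4667,-0.07,0.095],[0,0,1.187],0.53]]'

```text
time: 1.1
tcp_pos: [640.1, 252.0, 205.4]
tool_rot: [0.73, 0.684, -0.002, -0.001]
force: [-0.4, 1.0, -0.3]
gripper_width: 50.0
grasp_force: 0.0
```

```bash
python3 - <<'E'
from h import *
s=env.state(); print(s['tcp_pos'],s['q'],s['gripper_width'],s['force'])
plan(dry(147,30,54.5),-3.6,0,97)
plan(dry(147,0,54.5),-3.6,0,97)
E
```

```text
[640.05151125 252.00868545 205.36261648] [2.73992421e-01 5.04784686e-01 1.38514360e+00 8.99570336e-05
 1.25527505e+00 3.38578016e-01] 49.95417421129886 [-0.41349865  0.97075434 -0.3047237 ]
shift [0.0014, -0.0011, 0.0539] turn [-0.0034, 0.0011, -0.0018] rows>= 0.9 tcp [639. 253. 152.]
shift [-0.0286, -0.001, 0.0539] turn [-0.0034, 0.0011, -0.0018] rows>= 1.0 tcp [637. 223. 152.]
```

play_rows --steps '[[[0.001,-0.001,0.03],[0,0,0],0.53],[[0.001,-0.001,0.053],[0,0,0],0.53],[[0.001,-0.001,0.053],[0,0,0],0.53],[[-0.006,-0.001,0.053],[0,0,0],0.53],[[-0.013,-0.001,0.053],[0,0,0],0.53],[[-0.02,-0.001,0.053],[0,0,0],0.53],[[-0.0265,-0.001,0.053],[0,0,0],0.53],[[-0.0265,-0.001,0.053],[0,0,0],0.53]]'

```text
time: 2.1
tcp_pos: [637.0, 226.9, 156.2]
tool_rot: [0.729, 0.684, 0.001, 0.001]
force: [-0.4, 0.2, 6.1]
gripper_width: 49.9
grasp_force: 3.1
```

play_rows --steps '[[[-0.002,0,0],[0,0,0],0.53],[[-0.002,0,0],[0,0,0],0.53]]'

```text
time: 2.35
tcp_pos: [636.9, 225.9, 156.3]
tool_rot: [0.729, 0.684, 0.002, 0.0]
force: [-0.0, 2.9, 5.7]
gripper_width: 49.6
grasp_force: 3.0
```

```bash
python3 - <<'E'
from h import *
a=snap('scene','s1');b=snap('top','t1')
c=cv2.resize(a[140:230,380:500],(400,300),interpolation=cv2.INTER_CUBIC);d=cv2.resize(b[190:265,90:190],(400,300),interpolation=cv2.INTER_CUBIC)
cv2.imwrite('pics/sw1.png',cv2.hconcat([c,d])[:,:,::-1])
E
```

```text
(no output)
```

View pics/sw1.png

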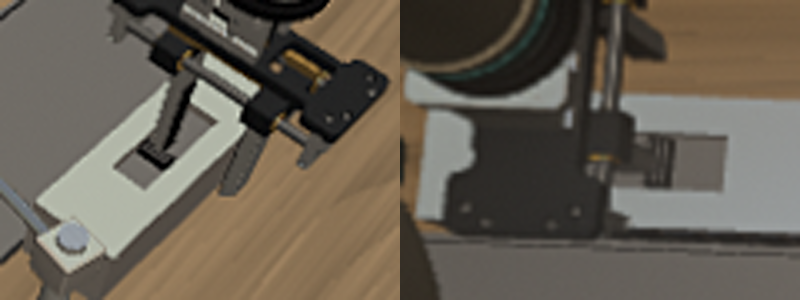

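The fingertip is in the slot, and the nub has moved from pixel 146 to about 154. I'll lift off and check that it went all the way.

play_rows --steps '[[[0.004,0,0],[0,0,0],0.53],[[0.004,0,-0.05],[0,0,0],0.53],[[0.1,0,-0.1],[0,0,0],0.53],[[0.15,-0.1,-0.1],[0,0,0],1],[[0.18,-0.15,-0.1],[0,0,0],1],[[0.18,-0.2,-0.1],[0,0,0],1]]'

```text
time: 3.2
tcp_pos: [492.6, 397.1, 251.9]
tool_rot: [0.729, 0.685, 0.0, 0.001]
force: [0.1, 0.5, 0.5]
gripper_width: 76.4
grasp_force: 0.0
```

```bash
python3 - <<'E'
from h import *
a=snap('scene','s2');b=snap('top','t2')
print([ (n,[np.round(proj(n,dry(116,y,59)),1) for y in(10,-10)]) for n in('scene','top')])
g=cv2.cvtColor(b,cv2.COLOR_RGB2GRAY); print(g[229:234,125:172].mean(0).round().astype(int).tolist())
g=cv2.cvtColor(a,cv2.COLOR_RGB2GRAY)
c=a[150:215,390:480]; m=cv2.cvtColor(c,cv2.COLOR_RGB2GRAY)<50; ys,xs=np.nonzero(m); print('dark centroid scene',np.median(xs)+390,np.median(ys)+150,m.sum())
E
```

```text
[('scene', [array([430.4, 180.9]), array([425.6, 185.3])]), ('top', [array([145.3, 230.2]), array([154.9, 230.5])])]
[147, 122, 68, 77, 97, 97, 97, 96, 97, 97, 97, 96, 98, 98, 97, 97, 97, 97, 97, 98, 98, 97, 98, 99, 96, 72, 73, 60, 72, 63, 66, 50, 71, 100, 100, 99, 99, 99, 98, 99, 98, 99, 99, 99, 97, 99, 134]
dark centroid scene 427.0 186.0 47
```

```bash
python3 - <<'E'
from h import *
for f in('t2','top0'):
    b=cv2.imread(f'pics/{f}.png'); g=cv2.cvtColor(b,cv2.COLOR_BGR2GRAY).astype(float)[228:235,125:172].mean(0)
    d=np.clip(95-g,0,None); d[:6]=0; d[-4:]=0; print(f,(d*np.arange(125,172)).sum()/d.sum(), np.nonzero(d>5)[0]+125)
E
```

```text
t2 153.72195121951222 [150 151 152 153 154 155 156 157]
top0 146.41215805471126 [143 144 145 146 147 148 149 150]
```

The nub has only moved about 15 mm, and the tip was riding at the nub-top height. I'll go back in, descend on its own and check the depth before pushing.

```bash
python3 - <<'E'
from h import *
plan(dry(147,27,85),-3.6,0,97)
E
```

```text
shift [-0.1386, 0.1592, 0.0701] turn [-0.0032, 0.0005, 0.0054] rows>= 3.6 tcp [639. 250. 182.]
```

play_rows --steps '[[[-0.04,0.05,0],[0,0,0],0.53],[[-0.08,0.1,0],[0,0,0],0.53],[[-0.12,0.14,0],[0,0,0],0.53],[[-0.1386,0.1592,0.03],[-0.003,0,0.005],0.53],[[-0.1386,0.1592,0.07],[-0.003,0,0.005],0.53],[[-0.1386,0.1592,0.07],[-0.003,0,0.005],0.53],[[-0.1386,0.1592,0.07],[-0.003,0,0.005],0.53]]'

```text
time: 4.18
tcp_pos: [644.3, 247.7, 183.1]
tool_rot: [0.731, 0.683, 0.002, 0.002]
force: [-0.1, 0.1, 0.6]
gripper_width: 49.3
grasp_force: 0.0
```

play_rows --steps '[[[0,0,0.015],[0,0,0],0.53],[[0,0,0.029],[0,0,0],0.53],[[0,0,0.029],[0,0,0],0.53],[[0,0,0.029],[0,0,0],0.53]]'

```text
time: 4.68
tcp_pos: [643.7, 248.1, 153.0]
tool_rot: [0.731, 0.683, 0.001, 0.001]
force: [-0.4, -1.0, 0.7]
gripper_width: 49.8
grasp_force: 0.0
```

play_rows --steps '[[[-0.006,0,0.001],[0,0,0],0.53],[[-0.012,0,0.001],[0,0,0],0.53],[[-0.018,0,0.001],[0,0,0],0.53],[[-0.023,0,0.001],[0,0,0],0.53],[[-0.023,0,0.001],[0,0,0],0.53]]'

```text
time: 5.3
tcp_pos: [642.6, 229.9, 152.6]
tool_rot: [0.732, 0.681, 0.006, -0.003]
force: [0.8, 13.6, -2.4]
gripper_width: 49.6
grasp_force: 6.8
```

play_rows --steps '[[[-0.003,0,0],[0,0,0],0.53],[[-0.003,0,0],[0,0,0],0.53]]'

```text
time: 5.55
tcp_pos: [642.5, 229.2, 152.7]
tool_rot: [0.732, 0.681, 0.008, -0.004]
force: [0.4, 18.7, -2.4]
gripper_width: 50.1
grasp_force: 9.2
```

play_rows --steps '[[[0.003,0,0],[0,0,0],0.53],[[0.003,0,-0.05],[0,0,0],0.53],[[0.003,0,-0.1],[0,0,0],0.8],[[0.003,-0.05,-0.15],[0,0,0],1],[[0.003,-0.1,-0.2],[0,0,0],1],[[0.003,-0.15,-0.2],[0,0,0],1],[[0.003,-0.2,-0.2],[0,0,0],1],[[0.003,-0.25,-0.2],[0,0,0],1]]'

```text
time: 6.55
tcp_pos: [390.3, 241.5, 351.8]
tool_rot: [0.731, 0.682, 0.002, 0.001]
force: [0.7, 0.6, -0.5]
gripper_width: 94.1
grasp_force: 0.0
```

```bash
cat > fl.py <<'E'
from h import *
def filters(name):
    im=snap('top',name)[:,:,::-1].copy(); hsv=cv2.cvtColor(im,cv2.COLOR_BGR2HSV)
    m=((hsv[:,:,1]<70)&(hsv[:,:,2]>70)).astype(np.uint8)*255
    m=cv2.morphologyEx(m,cv2.MORPH_CLOSE,np.ones((7,7))); m=cv2.morphologyEx(m,cv2.MORPH_OPEN,np.ones((5,5)))
    cs,_=cv2.findContours(m,cv2.RETR_EXTERNAL,cv2.CHAIN_APPROX_NONE); out=[]
    for c in cs:
        if not 600<cv2.contourArea(c)<1500: continue
        W=np.array([on('top',u,v,24)[:2] for u,v in c[:,0,:]],np.float32)
        (cx,cy),(w,h),t=cv2.minAreaRect(W)
        if w<h: w,h,t=h,w,t+90
        if abs(w-84)<6 and abs(h-60)<6: out.append((round(cx,1),round(cy,1),round((t+90)%180-90,1)))
    return im,out
E
python3 - <<'E'
from fl import *
b,o=filters('t3'); print(o)
g=cv2.cvtColor(b,cv2.COLOR_BGR2GRAY).astype(float)[228:235,125:172].mean(0)
d=np.clip(95-g,0,None); d[:6]=0; d[-4:]=0; print((d*np.arange(125,172)).sum()/d.sum(), np.nonzero(d>5)[0]+125)
s=env.state();print(s['tcp_pos'],s['q'])
plan([571,-182,120],90-26.3,45)
plan([571,-182,22],90-26.3,45)
E
```

```text
[(438.4, -99.8, -24.9), (449.3, -363.2, 19.4), (571.2, -182.2, -26.3), (572.7, -336.0, -8.6)]
154.49085173501575 [151 152 153 154 155 156 157 158]
[383.64364733 241.14323089 351.73857624] [4.06547131e-01 6.43977784e-02 1.65068941e+00 1.30910762e-03
 1.42934058e+00 4.72881753e-01]
shift [-0.4308, 0.2666, 0.1758] turn [0.4588, 0.6889, -1.1152] rows>= 8.6 tcp [ 620. -206.  175.]
shift [-0.4308, 0.2669, 0.2738] turn [0.4588, 0.6889, -1.1152] rows>= 9.2 tcp [ 620. -206.   77.]
```

The nub's left edge is now about 50 mm from the slot's +y end. That matches fully off, and it hit the stop at 18 N. All four filters are unmoved. Next is the filter at (571,-182), approached from high up with a 45° tilt.

play_rows --steps '[[[-0.055,0.03,0],[0.055,0.085,-0.13],1],[[-0.11,0.065,0],[0.11,0.17,-0.27],1],[[-0.165,0.1,0],[0.17,0.25,-0.41],1],[[-0.22,0.13,0],[0.225,0.34,-0.55],1],[[-0.275,0.165,0],[0.28,0.425,-0.69],1],[[-0.33,0.2,0],[0.34,0.51,-0.83],1],[[-0.38,0.235,0],[0.4,0.6,-0.97],1],[[-0.4308,0.2666,0.02],[0.4588,0.6889,-1.1152],1]]'

```text
time: 7.6
tcp_pos: [610.6, -174.5, 340.3]
tool_rot: [0.21, 0.901, 0.089, -0.369]
force: [1.1, -0.6, -0.3]
gripper_width: 93.9
grasp_force: 0.0
```

```bash
python3 - <<'E'
from h import *
s=env.state();print(s['tcp_pos'],s['q'])
plan([571,-182,70],90-26.3,45)
E
```

```text
[ 610.60285983 -174.46728911  340.34395958] [-0.40662669  0.71860235  0.85567109  0.05660658  2.34476318 -1.49682612]
shift [-0.1675, -0.0253, 0.1369] turn [0.0037, 0.0063, 0.0029] rows>= 3.5 tcp [ 620. -206.  125.]
```

play_rows --steps '[[[-0.045,-0.007,0.035],[0,0,0],1],[[-0.09,-0.014,0.07],[0,0,0],1],[[-0.13,-0.02,0.105],[0,0,0],1],[[-0.1675,-0.0253,0.137],[0.004,0.006,0.003],1],[[-0.1675,-0.0253,0.137],[0.004,0.006,0.003],1],[[-0.1675,-0.0253,0.137],[0.004,0.006,0.003],1]]'

```text
time: 8.35
tcp_pos: [619.7, -204.3, 126.3]
tool_rot: [0.212, 0.9, 0.086, -0.372]
force: [-0.1, -0.7, 0.7]
gripper_width: 93.8
grasp_force: 0.0
```

```bash
python3 - <<'E'
from h import *
s=env.state();print(s['tcp_pos'])
plan([571,-182,21],90-26.3,45)
E
```

```text
[ 619.72723836 -204.25544208  126.26542044]
shift [-0.0365, -0.0015, 0.0344] turn [-0.0, 0.0018, -0.0039] rows>= 0.8 tcp [ 620. -206.   76.]
```

play_rows --steps '[[[-0.018,-0.0015,0.017],[0,0,0],1],[[-0.0365,-0.0015,0.0344],[0,0,0],1],[[-0.0365,-0.0015,0.0344],[0,0,0],1],[[-0.0365,-0.0015,0.0344],[0,0,0],0],[[-0.0365,-0.0015,0.0344],[0,0,0],0],[[-0.0365,-0.0015,0.0344],[0,0,0],0],[[-0.0365,-0.0015,0.0344],[0,0,0],0],[[-0.0365,-0.0015,0.0344],[0,0,0],0]]'

```text
time: 9.35
tcp_pos: [619.9, -206.0, 74.9]
tool_rot: [0.212, 0.899, 0.086, -0.373]
force: [0.5, 0.7, 3.4]
gripper_width: 60.3
grasp_force: 31.5
```

```bash
python3 - <<'E'
from h import *
s=env.state();r=R.from_quat(s['tool_rot']);print(s['tcp_pos']+r.apply([0,0,78]),s['force'])
E
```

```text
[ 570.44894656 -181.56066586   19.756696  ] [0.51998477 0.68778403 3.40241602]
```

play_rows --steps '[[[0.04,0,-0.04],[0,0,0],0],[[0.08,0,-0.08],[0,0,0],0],[[0.12,0,-0.12],[0,0,0],0],[[0.16,0,-0.16],[0,0,0],0],[[0.2,0,-0.2],[0,0,0],0],[[0.23,0,-0.23],[0,0,0],0]]'

```text
time: 10.1
tcp_pos: [620.3, -205.4, 401.6]
tool_rot: [0.212, 0.9, 0.085, -0.371]
force: [0.3, 0.1, -1.0]
gripper_width: 59.5
grasp_force: 30.0
```

```bash
sed -i 's/232.7+/233.5+/' h.py; python3 - <<'E'
from h import *
s=env.state();print(s['tcp_pos'],s['gripper_width'])
plan(dry(-25,-120,300),-3.6,-45)
plan(dry(-25,-120,53),-3.6,-45)
E
```

```text
[ 620.30575123 -205.36133129  401.59423693] 59.53721838977904
shift [0.188, 0.2657, 0.2504] turn [-0.0008, -1.3663, 1.2866] rows>= 10.0 tcp [461. 170. 355.]
shift [0.014, 0.2666, 0.4258] turn [-0.0008, -1.3663, 1.2866] rows>= 10.0 tcp [461. 170. 108.]
```

play_rows --steps '[[[0.019,0.027,0.02],[0,-0.136,0.128],0],[[0.038,0.053,0.04],[0,-0.273,0.257],0],[[0.056,0.08,0.065],[0,-0.41,0.386],0],[[0.075,0.106,0.09],[0,-0.546,0.515],0],[[0.094,0.133,0.115],[0,-0.683,0.643],0],[[0.113,0.16,0.145],[0,-0.82,0.772],0],[[0.132,0.186,0.17],[0,-0.956,0.9],0],[[0.15,0.213,0.2],[0,-1.093,1.03],0]]'

```text
time: 11.1
tcp_pos: [492.9, 96.6, 363.9]
tool_rot: [0.619, 0.743, -0.216, 0.136]
force: [0.6, 0.3, -1.0]
gripper_width: 59.3
grasp_force: 30.0
```

```bash
python3 - <<'E'
from h import *
s=env.state();print(s['tcp_pos'],s['q'],s['gripper_width'])
plan(dry(-25,-120,200),-3.6,-45)
E
```

```text
[492.94185456  96.62013543 363.90113503] [ 0.31526226  0.24930808  1.48494026 -0.46212105  1.63939218  0.1574367 ] 59.301294367876885
shift [0.1207, -0.0042, 0.0606] turn [0.0008, -0.2735, 0.255] rows>= 2.2 tcp [461. 170. 255.]
```

play_rows --steps '[[[0.03,0,0.01],[0,-0.1,0.09],0],[[0.06,0,0.02],[0,-0.2,0.18],0],[[0.09,-0.004,0.04],[0,-0.27,0.255],0],[[0.1207,-0.004,0.06],[0,-0.2735,0.255],0],[[0.1207,-0.004,0.06],[0,-0.2735,0.255],0],[[0.1207,-0.004,0.06],[0,-0.2735,0.255],0]]'

```text
time: 11.85
tcp_pos: [462.0, 169.7, 256.7]
tool_rot: [0.672, 0.634, -0.279, 0.26]
force: [-0.2, -0.3, -0.4]
gripper_width: 59.8
grasp_force: 30.0
```

```bash
python3 - <<'E'
from h import *
s=env.state();print(s['tcp_pos'],s['q'],s['gripper_width'])
plan(dry(-25,-120,56),-3.6,-45)
E
```

```text
[461.97262822 169.66047967 256.68475794] [ 0.55438898  0.41866896  1.63071575 -0.61220143  1.60721693  0.75536189] 59.836527439759834
shift [0.1031, -0.0001, 0.1028] turn [-0.0011, -0.0029, 0.0054] rows>= 2.3 tcp [461. 170. 111.]
```

play_rows --steps '[[[0.035,0,0.035],[0,0,0],0],[[0.07,0,0.07],[0,0,0],0],[[0.09,0,0.09],[0,0,0],0],[[0.103,0,0.103],[0,-0.003,0.005],0],[[0.103,0,0.103],[0,-0.003,0.005],0],[[0.103,0,0.103],[0,-0.003,0.005],0]]'

```text
time: 12.6
tcp_pos: [461.2, 170.6, 111.4]
tool_rot: [0.674, 0.632, -0.279, 0.261]
force: [-0.0, 0.2, -0.4]
gripper_width: 59.9
grasp_force: 30.0
```

play_rows --steps '[[[0.002,0,0.002],[0,0,0],0],[[0.004,0,0.004],[0,0,0],0],[[0.004,0,0.004],[0,0,0],0],[[0.004,0,0.004],[0,0,0],0]]'

```text
time: 13.1
tcp_pos: [460.3, 170.5, 104.5]
tool_rot: [0.673, 0.633, -0.28, 0.261]
force: [-0.9, 0.1, -0.4]
gripper_width: 59.8
grasp_force: 30.0
```

```bash
python3 - <<'E'
from h import *
s=env.state();r=R.from_quat(s['tool_rot']);print(s['tcp_pos']+r.apply([0,0,78]),s['force'],r.as_matrix().round(3).tolist())
a=snap('scene','p1'); cv2.imwrite('pics/p1c.png',cv2.resize(a[120:260,280:480],(800,560),interpolation=cv2.INTER_CUBIC)[:,:,::-1])
E
```

```text
[456.62033469 115.48002459  49.35603911] [-0.92578139  0.07603363 -0.37394669] [[0.043, 0.998, -0.047], [0.706, -0.063, -0.706], [-0.707, -0.003, -0.707]]
```

View pics/p1c.png

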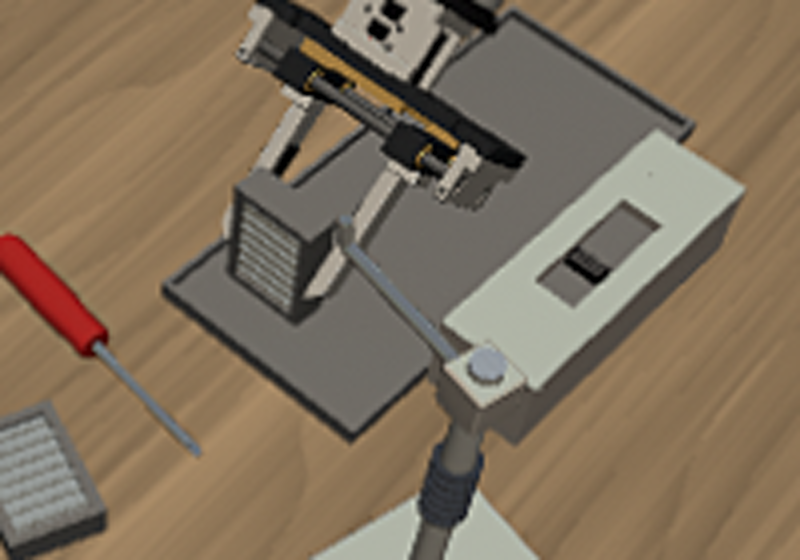

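The filter is held upright over the tray's -y end, just above the floor, and the nub is at the off end. I'll lower it the last bit, release and back out.

play_rows --steps '[[[0.001,0,0.001],[0,0,0],0],[[0.001,0,0.001],[0,0,0],0],[[0.001,0,0.001],[0,0,0],0.75],[[0.001,0,0.001],[0,0,0],0.9],[[0.001,0,0.001],[0,0,0],0.9],[[0.001,0,0.001],[0,0,0],0.9],[[0.001,0,-0.02],[0,0,0],0.9],[[0.001,0,-0.05],[0,0,0],0.9]]'

```text
time: 14.15
tcp_pos: [462.3, 206.3, 139.2]
tool_rot: [0.673, 0.632, -0.281, 0.261]
force: [0.6, -0.0, -0.3]
gripper_width: 84.7
grasp_force: 0.0
```

play_rows --steps '[[[0,0,-0.06],[0,0,0],1],[[0,0,-0.12],[0,0,0],1],[[-0.04,0,-0.16],[0,0,0],1],[[-0.08,0,-0.2],[0,0,0],1],[[-0.12,0,-0.24],[0,0,0],1]]'

```text
time: 14.78
tcp_pos: [468.4, 291.1, 395.4]
tool_rot: [0.673, 0.633, -0.28, 0.261]
force: [1.0, -0.6, -0.0]
gripper_width: 94.0
grasp_force: 0.0
```

```bash
python3 - <<'E'
from fl import *
b,o=filters('t4'); a=snap('scene','s4'); print(o)
cv2.imwrite('pics/p2c.png',cv2.hconcat([cv2.resize(a[120:260,280:480],(400,280))[:,:,::-1],cv2.resize(b[200:340,60:260],(400,280))]))
s=env.state();print(s['tcp_pos'],s['q'])
plan([572.7,-336,300],90-8.6,45)
E
```

```text
[(438.4, -99.8, -24.9), (449.2, -363.1, 19.4), (572.7, -336.0, -8.6)]
[469.16567265 291.26264623 399.96718469] [ 0.70111253  0.44931512  1.20531048 -0.59741297  2.00653028  0.65720022]
shift [-0.4115, 0.1985, 0.4713] turn [0.0113, 1.2485, -1.6207] rows>= 11.0 tcp [ 627. -344.  355.]
```

View pics/p2c.png

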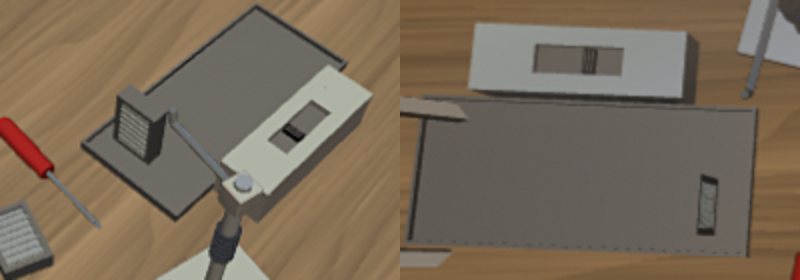

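The first filter stands upright near the tray's -y end, and nothing else has moved. Second filter: (572.7,-336).

play_rows --steps '[[[-0.037,0.018,0.042],[0,0.112,-0.146],1],[[-0.074,0.036,0.084],[0,0.225,-0.292],1],[[-0.111,0.054,0.126],[0,0.337,-0.438],1],[[-0.148,0.071,0.17],[0,0.45,-0.583],1],[[-0.185,0.089,0.212],[0,0.562,-0.73],1],[[-0.222,0.107,0.254],[0.01,0.674,-0.875],1],[[-0.26,0.125,0.297],[0.01,0.787,-1.02],1],[[-0.296,0.143,0.34],[0.01,0.9,-1.167],1]]'

```text
time: 15.88
tcp_pos: [582.6, -168.9, 361.8]
tool_rot: [0.276, 0.933, -0.071, -0.22]
force: [0.6, 0.6, 0.1]
gripper_width: 94.0
grasp_force: 0.0
```

```bash
python3 - <<'E'
from h import *
s=env.state();print(s['tcp_pos'],s['q'])
plan([572.7,-336,70],90-8.6,45)
E
```

```text
[ 582.56812436 -168.9246155   361.76329782] [-0.32274819  0.51331776  1.06080682 -0.16933372  2.00449632 -1.35432737]
shift [-0.2173, -0.065, 0.1931] turn [-0.0039, 0.3365, -0.4531] rows>= 4.8 tcp [ 627. -344.  125.]
```

play_rows --steps '[[[-0.035,-0.012,0.03],[0,0.08,-0.11],1],[[-0.07,-0.024,0.06],[0,0.16,-0.22],1],[[-0.11,-0.036,0.09],[0,0.24,-0.33],1],[[-0.15,-0.05,0.13],[0,0.32,-0.44],1],[[-0.19,-0.065,0.165],[-0.004,0.3365,-0.453],1],[[-0.217,-0.065,0.193],[-0.004,0.3365,-0.453],1],[[-0.217,-0.065,0.193],[-0.004,0.3365,-0.453],1],[[-0.217,-0.065,0.193],[-0.004,0.3365,-0.453],1]]'

```text
time: 16.88
tcp_pos: [627.4, -342.5, 127.7]
tool_rot: [0.071, 0.922, 0.027, -0.381]
force: [0.2, -0.1, 0.4]
gripper_width: 93.8
grasp_force: 0.0
```

```bash
python3 - <<'E'
from h import *
s=env.state();print(s['tcp_pos'],s['q'])
plan([572.7,-336,21],90-8.6,45)
E
```

```text
[ 627.37048069 -342.53647142  127.66942459] [-0.49779166  0.96000175  0.86015238 -0.27669956  2.05684071 -1.94966836]
shift [-0.0364, -0.0015, 0.0364] turn [-0.0013, 0.0026, -0.0046] rows>= 0.8 tcp [ 627. -344.   76.]
```

play_rows --steps '[[[-0.018,-0.0015,0.018],[0,0,0],1],[[-0.036,-0.0015,0.036],[0,0,-0.004],1],[[-0.036,-0.0015,0.036],[0,0,-0.004],1],[[-0.036,-0.0015,0.036],[0,0,-0.004],0],[[-0.036,-0.0015,0.036],[0,0,-0.004],0],[[-0.036,-0.0015,0.036],[0,0,-0.004],0],[[-0.036,-0.0015,0.036],[0,0,-0.004],0],[[-0.036,-0.0015,0.036],[0,0,-0.004],0]]'

```text
time: 17.88
tcp_pos: [627.4, -344.9, 76.0]
tool_rot: [0.069, 0.922, 0.028, -0.38]
force: [0.6, -0.4, -0.2]
gripper_width: 59.7
grasp_force: 30.0
```

play_rows --steps '[[[0.04,0,-0.04],[0,0,0],0],[[0.08,0,-0.08],[0,0,0],0],[[0.12,0,-0.12],[0,0,0],0],[[0.16,0,-0.16],[0,0,0],0],[[0.2,0,-0.2],[0,0,0],0],[[0.23,0,-0.23],[0,0,0],0]]'

```text
time: 18.62
tcp_pos: [626.0, -344.1, 403.9]
tool_rot: [0.07, 0.922, 0.027, -0.379]
force: [-0.1, -1.3, -1.1]
gripper_width: 59.7
grasp_force: 30.0
```

```bash
python3 - <<'E'
from h import *
s=env.state();print(s['tcp_pos'],s['q'])
plan(dry(-25,-45,320),-3.6,-45)
E
```

```text
[ 625.97507347 -344.06240193  403.94889258] [-0.50006537  0.89120585  0.34814088 -0.48754481  2.5966089  -2.24900335]
shift [0.1559, 0.5588, 0.1925] turn [0.0026, -1.2427, 1.6175] rows>= 10.9 tcp [466. 245. 375.]
```

play_rows --steps '[[[0.014,0.05,0.017],[0,-0.112,0.146],0],[[0.028,0.1,0.035],[0,-0.224,0.291],0],[[0.042,0.15,0.052],[0,-0.335,0.437],0],[[0.056,0.2,0.069],[0,-0.447,0.582],0],[[0.07,0.251,0.086],[0,-0.56,0.728],0],[[0.084,0.302,0.104],[0,-0.671,0.873],0],[[0.098,0.352,0.121],[0,-0.783,1.02],0],[[0.112,0.402,0.139],[0,-0.895,1.165],0]]'

```text
time: 19.62
tcp_pos: [510.2, 79.2, 381.4]
tool_rot: [0.547, 0.809, -0.206, 0.071]
force: [0.8, -0.4, -0.7]
gripper_width: 59.8
grasp_force: 30.0
```

```bash
python3 - <<'E'
from h import *
s=env.state();print(s['tcp_pos'],s['q'],s['gripper_width'])
plan(dry(-25,-45,200),-3.6,-45)
E
```

```text
[510.21592787  79.17553145 381.41180077] [ 0.23214249  0.25664771  1.40674685 -0.386425    1.68710602 -0.1545034 ] 59.751595473812266
shift [0.2022, 0.0445, 0.051] turn [0.0011, -0.3669, 0.4726] rows>= 3.4 tcp [466. 245. 255.]
```

play_rows --steps '[[[0.04,0.009,0],[0,-0.09,0.12],0],[[0.08,0.018,0.01],[0,-0.18,0.24],0],[[0.12,0.027,0.02],[0,-0.27,0.35],0],[[0.16,0.036,0.03],[0,-0.35,0.45],0],[[0.2022,0.0445,0.051],[0,-0.367,0.4726],0],[[0.2022,0.0445,0.051],[0,-0.367,0.4726],0],[[0.2022,0.0445,0.051],[0,-0.367,0.4726],0]]'

```text
time: 20.5
tcp_pos: [466.4, 243.6, 255.9]
tool_rot: [0.672, 0.635, -0.279, 0.261]
force: [0.5, 0.6, -1.3]
gripper_width: 59.7
grasp_force: 30.0
```

```bash
python3 - <<'E'
from h import *
s=env.state();print(s['tcp_pos'],s['q'],s['gripper_width'])
plan(dry(-25,-45,52),-3.6,-45)
E
```

```text
[466.42753359 243.64277122 255.89392803] [ 0.64825754  0.48848977  1.50904135 -0.56952176  1.69691932  0.79621788] 59.695301662375826
shift [0.1061, 0.0, 0.1043] turn [0.0004, -0.0019, 0.0058] rows>= 2.4 tcp [466. 245. 107.]
```

play_rows --steps '[[[0.035,0,0.035],[0,0,0],0],[[0.07,0,0.07],[0,0,0],0],[[0.095,0,0.093],[0,0,0],0],[[0.106,0,0.104],[0,-0.002,0.005],0],[[0.106,0,0.104],[0,-0.002,0.005],0],[[0.106,0,0.104],[0,-0.002,0.005],0]]'

```text
time: 21.25
tcp_pos: [466.3, 245.9, 108.4]
tool_rot: [0.674, 0.633, -0.278, 0.262]
force: [0.2, -0.2, -1.5]
gripper_width: 59.7
grasp_force: 30.0
```

play_rows --steps '[[[0.0015,0,0.0015],[0,0,0],0],[[0.0025,0,0.0025],[0,0,0],0],[[0.0025,0,0.0025],[0,0,0],0],[[0.0025,0,0.0025],[0,0,0],0]]'

```text
time: 21.75
tcp_pos: [465.4, 245.9, 103.3]
tool_rot: [0.673, 0.633, -0.279, 0.262]
force: [1.0, 0.2, -1.0]
gripper_width: 59.9
grasp_force: 30.0
```

play_rows --steps '[[[0.0005,0,0.0005],[0,0,0],0],[[0.0005,0,0.0005],[0,0,0],0],[[0.0005,0,0.0005],[0,0,0],0.75],[[0.0005,0,0.0005],[0,0,0],0.9],[[0.0005,0,0.0005],[0,0,0],0.9],[[0.0005,0,0.0005],[0,0,0],0.9],[[0.001,0,-0.02],[0,0,0],0.9],[[0.001,0,-0.05],[0,0,0],0.9]]'

```text
time: 22.75
tcp_pos: [467.4, 281.5, 137.9]
tool_rot: [0.673, 0.633, -0.28, 0.261]
force: [-0.4, 0.1, 0.2]
gripper_width: 84.3
grasp_force: 0.0
```

play_rows --steps '[[[0,0,-0.06],[0,0,0],1],[[0,0,-0.12],[0,0,0],1],[[-0.04,0,-0.16],[0,0,0],1],[[-0.08,0,-0.18],[0,0,0],1],[[-0.12,0,-0.2],[0,0,0],1]]'

```text
time: 23.38
tcp_pos: [471.2, 338.0, 365.5]
tool_rot: [0.673, 0.633, -0.279, 0.262]
force: [-0.5, -0.1, 0.2]
gripper_width: 94.0
grasp_force: 0.0
```

```bash
python3 - <<'E'
from fl import *
b,o=filters('t5'); a=snap('scene','s5'); print(o)
cv2.imwrite('pics/p3c.png',cv2.hconcat([cv2.resize(a[120:260,280:480],(400,280))[:,:,::-1],cv2.resize(b[200:340,60:260],(400,280))]))
s=env.state();print(s['tcp_pos'],s['q'])
plan([438.4,-99.8,300],90-24.9,45)
plan([438.4,-99.8,300],-90-24.9,45)
plan([449.2,-363.1,300],-70.6,45)
E
```

```text
[(438.4, -99.8, -24.9), (449.3, -363.0, 19.7)]
[471.71567054 337.33294688 369.3785407 ] [ 0.74781225  0.51838582  1.16193252 -0.56907427  2.01158081  0.71418838]
shift [-0.3155, 0.046, 0.3328] turn [0.0093, 1.3613, -1.3179] rows>= 10.1 tcp [ 488. -123.  355.]
shift [-0.2876, -0.0568, 0.3042] turn [-0.0009, 1.002, 2.0857] rows>= 12.4 tcp [388. -77. 355.]
shift [-0.5033, -0.0285, 0.5179] turn [0.0027, 1.3653, 1.2824] rows>= 11.6 tcp [ 397. -381.  355.]
```

play_rows --steps '[[[-0.031,0.005,0.03],[0,0.136,-0.132],1],[[-0.063,0.009,0.06],[0,0.272,-0.264],1],[[-0.095,0.014,0.095],[0,0.408,-0.395],1],[[-0.126,0.018,0.13],[0,0.545,-0.527],1],[[-0.158,0.023,0.165],[0,0.68,-0.66],1],[[-0.19,0.028,0.2],[0,0.817,-0.79],1],[[-0.221,0.032,0.235],[0.01,0.953,-0.923],1],[[-0.252,0.037,0.266],[0.01,1.09,-1.054],1]]'

```text
time: 24.48
tcp_pos: [485.2, -31.3, 353.6]
tool_rot: [0.329, 0.909, 0.001, -0.256]
force: [1.1, 0.0, -0.5]
gripper_width: 93.7
grasp_force: 0.0
```

```bash
python3 - <<'E'
from h import *
s=env.state();print(s['tcp_pos'],s['q'])
plan([438.4,-99.8,70],90-24.9,45)
E
```

```text
[485.15413981 -31.32893565 353.63058968] [-0.24087019  0.34805555  1.36716678  0.05824097  1.94082495 -1.10958697]
shift [-0.1634, -0.0317, 0.1814] turn [-0.0044, 0.2732, -0.2755] rows>= 3.9 tcp [ 488. -123.  125.]
```

```bash
python3 - <<'E'
from h import *
plan([438.4,-99.8,270],90-24.9,45)
E
```

```text
shift [-0.0703, -0.0651, 0.0076] turn [-0.0044, 0.2732, -0.2755] rows>= 2.1 tcp [ 488. -123.  325.]
```

play_rows --steps '[[[-0.025,-0.025,0.003],[0,0.1,-0.1],1],[[-0.05,-0.05,0.006],[0,0.2,-0.2],1],[[-0.07,-0.065,0.008],[-0.004,0.273,-0.2755],1],[[-0.1,-0.054,0.065],[-0.004,0.273,-0.2755],1],[[-0.13,-0.043,0.12],[-0.004,0.273,-0.2755],1],[[-0.163,-0.032,0.181],[-0.004,0.273,-0.2755],1],[[-0.163,-0.032,0.181],[-0.004,0.273,-0.2755],1],[[-0.163,-0.032,0.181],[-0.004,0.273,-0.2755],1]]'

```text
time: 25.48
tcp_pos: [489.0, -122.7, 127.0]
tool_rot: [0.201, 0.902, 0.08, -0.373]
force: [0.4, 0.3, 0.7]
gripper_width: 94.3
grasp_force: 0.0
```

```bash
python3 - <<'E'
from h import *
s=env.state();print(s['tcp_pos'],s['q'])
plan([438.4,-99.8,21],90-24.9,45)
E
```

```text
[ 488.97731812 -122.67477738  126.97318747] [-0.39783531  0.67910315  1.50566598  0.02404204  1.73914334 -1.53654162]
shift [-0.0356, -0.0003, 0.0363] turn [-0.0022, 0.0028, -0.0042] rows>= 0.8 tcp [ 488. -123.   76.]
```

play_rows --steps '[[[-0.018,0,0.018],[0,0,0],1],[[-0.0355,0,0.036],[0,0,-0.004],1],[[-0.0355,0,0.036],[0,0,-0.004],1],[[-0.0355,0,0.036],[0,0,-0.004],0],[[-0.0355,0,0.036],[0,0,-0.004],0],[[-0.0355,0,0.036],[0,0,-0.004],0],[[-0.0355,0,0.036],[0,0,-0.004],0],[[-0.0355,0,0.036],[0,0,-0.004],0]]'

```text
time: 26.48
tcp_pos: [488.9, -123.0, 76.6]
tool_rot: [0.199, 0.903, 0.081, -0.372]
force: [1.5, 0.7, 2.5]
gripper_width: 60.0
grasp_force: 30.0
```

play_rows --steps '[[[0.04,0,-0.04],[0,0,0],0],[[0.08,0,-0.08],[0,0,0],0],[[0.12,0,-0.12],[0,0,0],0],[[0.16,0,-0.16],[0,0,0],0],[[0.2,0,-0.2],[0,0,0],0],[[0.23,0,-0.23],[0,0,0],0]]'

```text
time: 27.22
tcp_pos: [487.5, -121.8, 403.6]
tool_rot: [0.199, 0.904, 0.081, -0.371]
force: [0.2, -1.0, -1.6]
gripper_width: 60.0
grasp_force: 30.0
```

```bash
python3 - <<'E'
from h import *
s=env.state();print(s['tcp_pos'],s['q'])
plan(dry(-25,30,320),-3.6,-45)
E
```

```text
[ 487.45700796 -121.80042231  403.55724771] [-0.39743388  0.47083436  1.16039974  0.0315416   2.28833568 -1.52350142]
shift [0.1234, 0.3941, 0.1606] turn [0.0029, -1.3551, 1.3172] rows>= 10.1 tcp [471. 320. 375.]
```

play_rows --steps '[[[0.012,0.039,0.016],[0,-0.135,0.132],0],[[0.025,0.079,0.032],[0,-0.271,0.263],0],[[0.037,0.118,0.048],[0,-0.406,0.395],0],[[0.049,0.158,0.064],[0,-0.542,0.527],0],[[0.062,0.197,0.08],[0,-0.678,0.659],0],[[0.074,0.236,0.096],[0,-0.813,0.79],0],[[0.086,0.276,0.112],[0,-0.949,0.922],0],[[0.099,0.315,0.128],[0,-1.084,1.054],0]]'

```text
time: 28.22
tcp_pos: [473.5, 232.7, 380.0]
tool_rot: [0.615, 0.746, -0.215, 0.133]
force: [1.1, -0.1, -1.1]
gripper_width: 59.5
grasp_force: 30.0
```

```bash
python3 - <<'E'
from h import *
s=env.state();print(s['tcp_pos'],s['q'],s['gripper_width'])
plan(dry(-25,30,200),-3.6,-45)
E
```

```text
[473.46176537 232.69985366 380.00324285] [ 0.53811897  0.3250628   1.33541505 -0.4039119   1.79802249  0.31780471] 59.483239284276394
shift [0.1337, 0.03, 0.0667] turn [0.002, -0.2781, 0.2668] rows>= 2.4 tcp [471. 320. 255.]
```

play_rows --steps '[[[0.04,0.01,0],[0,-0.09,0.09],0],[[0.08,0.02,0.01],[0,-0.18,0.18],0],[[0.11,0.03,0.03],[0,-0.27,0.26],0],[[0.1337,0.03,0.0667],[0.002,-0.278,0.267],0],[[0.1337,0.03,0.0667],[0.002,-0.278,0.267],0],[[0.1337,0.03,0.0667],[0.002,-0.278,0.267],0]]'

```text
time: 28.98
tcp_pos: [471.2, 319.0, 256.6]
tool_rot: [0.673, 0.634, -0.278, 0.26]
force: [-0.5, 0.7, -0.1]
gripper_width: 59.6
grasp_force: 30.0
```

```bash
python3 - <<'E'
from h import *
s=env.state();print(s['tcp_pos'],s['q'],s['gripper_width'])
plan(dry(-25,30,51),-3.6,-45)
E
```

```text
[471.23883942 318.97487344 256.58915643] [ 0.72829519  0.56571794  1.36201246 -0.53204295  1.79446866  0.82561398] 59.595735836476834
shift [0.1067, -0.0001, 0.106] turn [-0.0008, -0.0039, 0.0037] rows>= 2.4 tcp [471. 320. 106.]
```

play_rows --steps '[[[0.035,0,0.035],[0,0,0],0],[[0.07,0,0.07],[0,0,0],0],[[0.095,0,0.094],[0,0,0],0],[[0.1065,0,0.106],[0,-0.004,0.004],0],[[0.1065,0,0.106],[0,-0.004,0.004],0],[[0.1065,0,0.106],[0,-0.004,0.004],0]]'

```text
time: 29.72
tcp_pos: [471.0, 320.5, 106.9]
tool_rot: [0.674, 0.632, -0.278, 0.262]
force: [0.9, 0.1, -0.5]
gripper_width: 59.9
grasp_force: 30.0
```

play_rows --steps '[[[0.001,0,0.001],[0,0,0],0],[[0.0015,0,0.0015],[0,0,0],0],[[0.0015,0,0.0015],[0,0,0],0],[[0.0015,0,0.0015],[0,0,0],0]]'

```text
time: 30.22
tcp_pos: [470.3, 320.3, 103.5]
tool_rot: [0.673, 0.632, -0.279, 0.262]
force: [-0.4, 2.2, 2.8]
gripper_width: 59.8
grasp_force: 30.0
```

Contact with the floor (2.8 N). Releasing and backing out.

play_rows --steps '[[[0,0,0],[0,0,0],0.75],[[0,0,0],[0,0,0],0.9],[[0,0,0],[0,0,0],0.9],[[0,0,0],[0,0,0],0.9],[[0,0,-0.02],[0,0,0],0.9],[[0,0,-0.05],[0,0,0],0.9],[[0,0,-0.1],[0,0,0],1]]'

```text
time: 31.1
tcp_pos: [474.3, 390.2, 173.3]
tool_rot: [0.673, 0.632, -0.281, 0.261]
force: [0.0, 0.1, 0.8]
gripper_width: 91.2
grasp_force: 0.0
```

play_rows --steps '[[[-0.02,0,-0.04],[0,0,0],1],[[-0.06,0,-0.08],[0,0,0],1],[[-0.1,0,-0.12],[0,0,0],1],[[-0.14,0,-0.14],[0,0,0],1]]'

```text
time: 31.6
tcp_pos: [474.9, 391.2, 373.6]
tool_rot: [0.674, 0.633, -0.279, 0.261]
force: [0.3, 0.5, -0.0]
gripper_width: 94.2
grasp_force: 0.0
```

```bash
python3 - <<'E'
from fl import *
b,o=filters('t6'); a=snap('scene','s6'); print(o)
cv2.imwrite('pics/p4c.png',cv2.hconcat([cv2.resize(a[120:260,280:480],(400,280))[:,:,::-1],cv2.resize(b[200:340,60:260],(400,280))]))
s=env.state();print(s['tcp_pos'],s['q'])
plan([449.2,-363.1,300],-70.4,45)
E
```

```text
[(449.3, -363.0, 19.7)]
[475.21031221 390.01879158 377.1471626 ] [ 0.79486159  0.58571683  1.02225388 -0.56417816  2.09845288  0.71600543]
shift [-0.5356, -0.0278, 0.5606] turn [0.0021, 1.3669, 1.2774] rows>= 12.4 tcp [ 397. -382.  355.]
```

View pics/p4c.png

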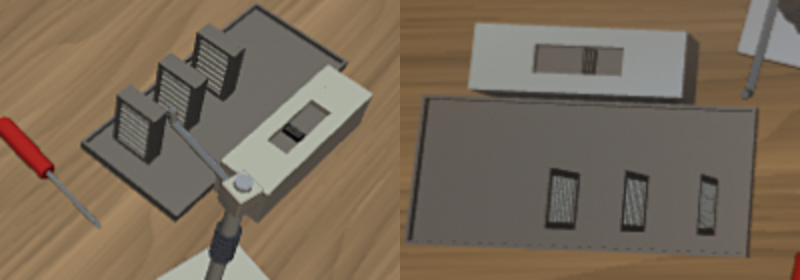

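All three stand upright. The fourth filter has the mug behind it, so I'll use a 25° pick tilt and a -65° place tilt.

```bash
python3 - <<'E'
from h import *
print('mug',on('top',459,367,90))
plan([449.3,-363,290],-70.4,25)
E
```

```text
mug [ 317.03606683 -387.8846791    90.        ]
shift [-0.5331, -0.0073, 0.5505] turn [0.2157, 1.066, 1.2115] rows>= 12.3 tcp [ 418. -374.  361.]
```

play_rows --steps '[[[-0.042,0,0.043],[0.017,0.083,0.095],1],[[-0.084,-0.001,0.086],[0.034,0.166,0.19],1],[[-0.126,-0.002,0.13],[0.05,0.25,0.285],1],[[-0.168,-0.002,0.173],[0.07,0.335,0.38],1],[[-0.21,-0.003,0.216],[0.085,0.42,0.475],1],[[-0.252,-0.003,0.26],[0.1,0.5,0.57],1],[[-0.294,-0.004,0.303],[0.12,0.585,0.665],1],[[-0.336,-0.004,0.346],[0.135,0.67,0.76],1]]'

```text
time: 32.7
tcp_pos: [439.7, -91.6, 363.8]
tool_rot: [0.924, 0.371, 0.027, 0.083]
force: [1.1, 1.0, -0.5]
gripper_width: 93.4
grasp_force: 0.0
```

```bash
python3 - <<'E'
from h import *
s=env.state();print(s['tcp_pos'],s['q'])
plan([449.3,-363,250],-70.4,25)
E
```

```text
[439.70368626 -91.55566483 363.84015591] [-0.29900918 -0.00876158  1.70823782 -0.09715248  1.296129    0.52736301]
shift [-0.2103, 0.1786, 0.0774] turn [0.0789, 0.4025, 0.4515] rows>= 4.6 tcp [ 418. -374.  321.]
```

play_rows --steps '[[[-0.042,0.036,0.015],[0.016,0.08,0.09],1],[[-0.084,0.072,0.03],[0.032,0.16,0.18],1],[[-0.126,0.107,0.045],[0.047,0.24,0.27],1],[[-0.168,0.143,0.06],[0.063,0.32,0.36],1],[[-0.2103,0.1786,0.0774],[0.079,0.4025,0.4515],1],[[-0.2103,0.1786,0.0774],[0.079,0.4025,0.4515],1],[[-0.2103,0.1786,0.0774],[0.079,0.4025,0.4515],1]]'

```text
time: 33.58
tcp_pos: [419.1, -372.3, 321.2]
tool_rot: [0.962, 0.167, 0.212, -0.037]
force: [-0.3, 0.0, 0.1]
gripper_width: 94.2
grasp_force: 0.0
```

```bash
python3 - <<'E'
from fl import *
s=env.state();print(s['tcp_pos'],s['q'])
plan([449.3,-363,70],-70.4,25)
E
```

```text
[ 419.09643526 -372.34359177  321.19306709] [-1.07413129  0.18834315  1.6462165   0.44958031  1.26911252  0.0256125 ]
shift [-0.077, 0.0016, 0.1633] turn [-0.002, 0.0033, 0.0011] rows>= 2.9 tcp [ 418. -374.  141.]
```

play_rows --steps '[[[-0.025,0.001,0.054],[0,0,0],1],[[-0.05,0.0016,0.108],[0,0,0],1],[[-0.077,0.0016,0.1633],[-0.002,0.003,0.001],1],[[-0.077,0.0016,0.1633],[-0.002,0.003,0.001],1],[[-0.077,0.0016,0.1633],[-0.002,0.003,0.001],1],[[-0.077,0.0016,0.1633],[-0.002,0.003,0.001],1]]'

```text
time: 34.33
tcp_pos: [420.3, -376.1, 144.9]
tool_rot: [0.962, 0.168, 0.215, -0.033]
force: [0.4, 0.3, 0.7]
gripper_width: 94.1
grasp_force: 0.0
```

```bash
python3 - <<'E'
from fl import *
s=env.state();print(s['tcp_pos'],s['force'])
plan([449.3,-363,23],-70.4,25)
E
```

```text
[ 420.28813281 -376.14072143  144.90675701] [0.40646719 0.34207375 0.7111066 ]
shift [-0.0228, -0.0031, 0.0458] turn [0.0076, -0.0015, 0.0051] rows>= 0.8 tcp [ 418. -374.   94.]
```

play_rows --steps '[[[-0.011,-0.003,0.023],[0.007,0,0.005],1],[[-0.0228,-0.003,0.0455],[0.007,0,0.005],1],[[-0.0228,-0.003,0.0455],[0.007,0,0.005],1],[[-0.0228,-0.003,0.0455],[0.007,0,0.005],0],[[-0.0228,-0.003,0.0455],[0.007,0,0.005],0],[[-0.0228,-0.003,0.0455],[0.007,0,0.005],0],[[-0.0228,-0.003,0.0455],[0.007,0,0.005],0],[[-0.0228,-0.003,0.0455],[0.007,0,0.005],0]]'

```text
time: 35.33
tcp_pos: [417.1, -373.7, 91.7]
tool_rot: [0.962, 0.165, 0.213, -0.038]
force: [-0.7, -0.2, 5.4]
gripper_width: 59.7
grasp_force: 32.1
```

play_rows --steps '[[[0.022,0,-0.048],[0,0,0],0],[[0.044,0,-0.096],[0,0,0],0],[[0.066,0,-0.144],[0,0,0],0],[[0.088,0,-0.192],[0,0,0],0],[[0.11,0,-0.24],[0,0,0],0],[[0.13,0,-0.28],[0,0,0],0]]'

```text
time: 36.08
tcp_pos: [416.1, -374.2, 400.9]
tool_rot: [0.962, 0.165, 0.212, -0.039]
force: [-0.6, -0.5, -2.3]
gripper_width: 59.7
grasp_force: 30.0
```

```bash
python3 - <<'E'
from h import *
s=env.state();print(s['tcp_pos'],s['q'])
plan(dry(-25,105,300),-3.6,-65)
E
```

```text
[ 416.09413738 -374.20644324  400.85891478] [-1.08246196  0.14971688  1.49853227  0.43485506  1.44386669  0.10349281]
shift [0.2591, -0.7188, 0.2] turn [-0.4447, -1.3761, -1.2032] rows>= 12.6 tcp [476. 410. 333.]
```

play_rows --steps '[[[0.02,-0.055,0.012],[-0.034,-0.106,-0.093],0],[[0.04,-0.11,0.024],[-0.068,-0.21,-0.185],0],[[0.06,-0.166,0.036],[-0.1,-0.32,-0.28],0],[[0.08,-0.221,0.048],[-0.137,-0.424,-0.37],0],[[0.1,-0.276,0.06],[-0.17,-0.53,-0.463],0],[[0.12,-0.332,0.075],[-0.205,-0.635,-0.555],0],[[0.14,-0.387,0.09],[-0.24,-0.74,-0.648],0],[[0.16,-0.442,0.105],[-0.274,-0.847,-0.74],0]]'

```text
time: 37.08
tcp_pos: [446.7, 107.5, 374.1]
tool_rot: [0.837, 0.464, -0.173, 0.234]
force: [1.0, -0.2, -1.2]
gripper_width: 59.8
grasp_force: 30.0
```

```bash
python3 - <<'E'
from h import *
s=env.state();print(s['tcp_pos'],s['q'],s['gripper_width'])
plan(dry(-25,105,250),-3.6,-65)
E
```

```text
[446.69706022 107.52880161 374.10275261] [ 0.39333362  0.21124766  1.53976043 -0.50729736  1.69640825  0.96540714] 59.797440761190444
shift [0.272, -0.1348, -0.0936] turn [-0.1678, -0.5251, -0.4609] rows>= 5.1 tcp [476. 410. 283.]
```

play_rows --steps '[[[0.054,-0.027,-0.022],[-0.033,-0.105,-0.092],0],[[0.108,-0.054,-0.044],[-0.067,-0.21,-0.184],0],[[0.163,-0.081,-0.066],[-0.1,-0.315,-0.276],0],[[0.218,-0.108,-0.085],[-0.134,-0.42,-0.368],0],[[0.272,-0.135,-0.0936],[-0.168,-0.525,-0.461],0],[[0.272,-0.135,-0.0936],[-0.168,-0.525,-0.461],0],[[0.272,-0.135,-0.0936],[-0.168,-0.525,-0.461],0]]'

```text
time: 37.95
tcp_pos: [477.9, 408.6, 283.6]
tool_rot: [0.616, 0.576, -0.391, 0.367]
force: [-0.0, -0.3, -0.1]
gripper_width: 59.2
grasp_force: 30.0
```

```bash
python3 - <<'E'
from h import *
s=env.state();print(s['tcp_pos'],s['q'],s['gripper_width'])
plan(dry(-25,105,55),-3.6,-65)
E
```

```text
[477.94107883 408.64033988 283.56609208] [ 0.85353283  0.7848771   1.06548145 -0.73556601  2.18301803  0.77936673] 59.227857094011796
shift [0.1778, -0.0019, 0.0816] turn [-0.0025, -0.0022, -0.0026] rows>= 3.1 tcp [476. 410.  88.]
```

play_rows --steps '[[[0.05,0,0.023],[0,0,0],0],[[0.1,-0.001,0.046],[0,0,0],0],[[0.145,-0.002,0.067],[0,0,0],0],[[0.1778,-0.002,0.0816],[-0.002,-0.002,-0.002],0],[[0.1778,-0.002,0.0816],[-0.002,-0.002,-0.002],0],[[0.1778,-0.002,0.0816],[-0.002,-0.002,-0.002],0]]'

```text
time: 38.7
tcp_pos: [477.6, 410.1, 92.7]
tool_rot: [0.617, 0.577, -0.389, 0.367]
force: [-0.4, -0.7, -0.2]
gripper_width: 59.4
grasp_force: 30.0
```

```bash
python3 - <<'E'
from h import *
s=env.state();print(s['tcp_pos'],s['q'],s['force'])
plan(dry(-25,105,50),-3.6,-65)
a=snap('scene','s7'); cv2.imwrite('pics/p5.png',cv2.resize(a[80:240,280:480],(800,640),interpolation=cv2.INTER_CUBIC)[:600,:,::-1])
E
```

```text
[477.55655159 410.14243162  92.74051338] [ 0.85547099  0.95664557  1.19537556 -0.63079771  1.94536763  0.99945904] [-0.41677904 -0.68398866 -0.15011653]
shift [0.0089, -0.0012, 0.004] turn [-0.0001, -0.0051, -0.0053] rows>= 0.2 tcp [476. 410.  83.]
```

View pics/p5.png

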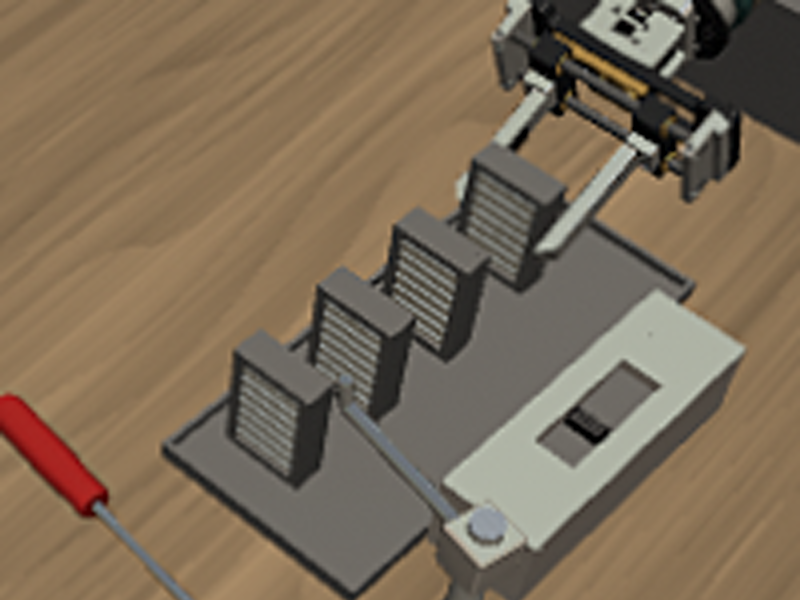

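The other three stand, and the fourth is held upright above the +y end. The body clears the rim. Lowering it the last bit.

play_rows --steps '[[[0.006,-0.001,0.003],[0,0,0],0],[[0.0085,-0.001,0.004],[0,-0.004,-0.004],0],[[0.0085,-0.001,0.004],[0,-0.004,-0.004],0],[[0.0085,-0.001,0.004],[0,-0.004,-0.004],0]]'

```text
time: 39.25
tcp_pos: [475.8, 411.0, 82.4]
tool_rot: [0.614, 0.577, -0.393, 0.37]
force: [1.3, 2.4, 6.1]
gripper_width: 59.7
grasp_force: 30.0
```

play_rows --steps '[[[0.001,0,0.0005],[0,0,0],0],[[0.001,0,0.0005],[0,0,0],0]]'

```text
time: 39.5
tcp_pos: [475.8, 411.0, 82.3]
tool_rot: [0.614, 0.576, -0.393, 0.37]
force: [1.3, 4.0, 10.3]
gripper_width: 59.9
grasp_force: 30.0
```

play_rows --steps '[[[-0.001,0,-0.0005],[0,0,0],0],[[-0.001,0,-0.0005],[0,0,0],0.75],[[-0.001,0,-0.0005],[0,0,0],0.9],[[-0.001,0,-0.0005],[0,0,0],0.9],[[-0.001,0,-0.0005],[0,0,0],0.9],[[-0.001,0,-0.02],[0,0,0],0.9],[[-0.001,0,-0.06],[0,0,0],0.9],[[-0.005,0,-0.12],[0,0,0],1]]'

```text
time: 40.5
tcp_pos: [482.5, 517.0, 133.2]
tool_rot: [0.613, 0.577, -0.394, 0.368]
force: [0.7, 0.5, 0.6]
gripper_width: 91.2
grasp_force: 0.0
```

play_rows --steps '[[[-0.05,0,-0.02],[0,0.1,0],1],[[-0.1,0,-0.04],[0,0.2,0],1],[[-0.15,0,-0.06],[0,0.3,0],1],[[-0.2,0,-0.08],[0,0.4,0],1],[[-0.24,0,-0.1],[0,0.5,0],1]]'

```text
time: 41.12
tcp_pos: [482.1, 506.4, 396.0]
tool_rot: [0.692, 0.651, -0.227, 0.212]
force: [0.2, 0.6, -0.1]
gripper_width: 93.6
grasp_force: 0.0
```

```bash
python3 - <<'E'
from fl import *
b,o=filters('t8'); a=snap('scene','s8'); print(o)
cv2.imwrite('pics/p6.png',cv2.hconcat([cv2.resize(a[80:280,220:480],(400,308))[:,:,::-1],cv2.resize(b[200:340,60:260],(400,308))]))
s=env.state();print(s['tcp_pos'],s['q'])
plan([438,-249,300],-91,0)
plan([438,-249,300],89,0)
E
```

```text
[]
[482.35344339 505.41477091 402.21051824] [ 0.85928558  0.70645094  0.66494845 -0.46983763  2.23258089  0.72131979]
shift [-0.5989, 0.004, 0.4616] turn [0.4799, 0.492, 1.4678] rows>= 12.1 tcp [ 438. -249.  378.]
shift [-0.5989, 0.004, 0.4616] turn [-0.4984, 0.4862, -1.562] rows>= 12.1 tcp [ 438. -249.  378.]
```

View pics/p6.png

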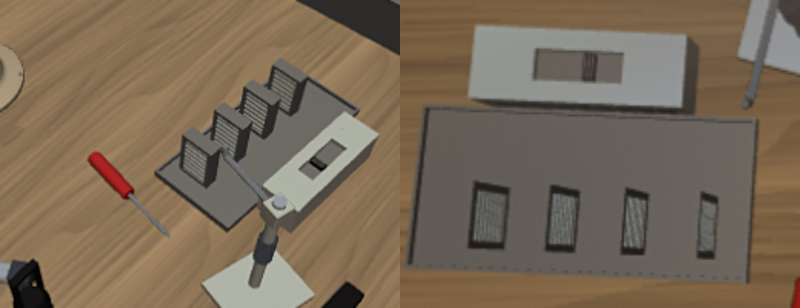

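All four filters stand upright on the tray. Now the brush.

play_rows --steps '[[[-0.049,0,0.037],[0.04,0.041,0.122],1],[[-0.098,0,0.075],[0.08,0.082,0.244],1],[[-0.147,0,0.113],[0.12,0.123,0.366],1],[[-0.196,0.001,0.151],[0.16,0.164,0.488],1],[[-0.245,0.001,0.188],[0.2,0.205,0.61],1],[[-0.294,0.002,0.226],[0.24,0.246,0.732],1],[[-0.343,0.002,0.264],[0.28,0.287,0.855],1],[[-0.392,0.003,0.302],[0.32,0.328,0.978],1]]'

```text
time: 42.22
tcp_pos: [453.9, 11.1, 382.0]
tool_rot: [0.965, 0.233, -0.089, 0.082]
force: [0.8, 0.4, 0.2]
gripper_width: 94.1
grasp_force: 0.0
```

```bash
python3 - <<'E'
from h import *
s=env.state();print(s['tcp_pos'],s['q'])
plan([438,-249,220],-91,0)
E
```

```text
[453.91045414  11.05431276 381.96844246] [ 2.05051628e-04  1.24427722e-01  1.52925781e+00 -2.00976401e-01
  1.62265085e+00  1.10012874e+00]
shift [-0.1096, 0.2111, 0.1355] turn [0.1675, 0.1778, 0.489] rows>= 4.4 tcp [ 438. -249.  298.]
```

play_rows --steps '[[[-0.022,0.042,0.02],[0.033,0.036,0.1],1],[[-0.044,0.084,0.045],[0.067,0.07,0.2],1],[[-0.066,0.126,0.07],[0.1,0.107,0.3],1],[[-0.088,0.168,0.1],[0.134,0.142,0.4],1],[[-0.1096,0.2111,0.1355],[0.1675,0.1778,0.489],1],[[-0.1096,0.2111,0.1355],[0.1675,0.1778,0.489],1],[[-0.1096,0.2111,0.1355],[0.1675,0.1778,0.489],1]]'

```text
time: 43.1
tcp_pos: [439.3, -246.9, 298.4]
tool_rot: [1.0, -0.007, -0.001, -0.001]
force: [-0.3, 0.5, 0.2]
gripper_width: 94.3
grasp_force: 0.0
```

```bash
python3 - <<'E'
from h import *
s=env.state();print(s['tcp_pos'],s['q'])
plan([439,-249,102],-91,0)
E
```

```text
[ 439.28049617 -246.8752078   298.35902122] [-6.50381357e-01  1.72202587e-01  1.65621049e+00  3.65152541e-04
  1.31533854e+00  9.34855870e-01]
shift [-0.0001, 0.0023, 0.1184] turn [-0.0016, 0.0015, 0.0029] rows>= 1.9 tcp [ 439. -249.  180.]
```

play_rows --steps '[[[0,0.002,0.04],[0,0,0],1],[[0,0.002,0.08],[0,0,0],1],[[0,0.002,0.118],[0,0,0],1],[[0,0.002,0.118],[0,0,0],1],[[0,0.002,0.118],[0,0,0],0],[[0,0.002,0.118],[0,0,0],0],[[0,0.002,0.118],[0,0,0],0],[[0,0.002,0.118],[0,0,0],0]]'

```text
time: 44.1
tcp_pos: [440.0, -249.6, 182.0]
tool_rot: [1.0, -0.007, 0.001, 0.001]
force: [0.2, 0.2, 1.2]
gripper_width: 57.3
grasp_force: 0.0
```

play_rows --steps '[[[0,0,0],[0,0,0],0],[[0,0,0],[0,0,0],0],[[0,0,-0.02],[0,0,0],0],[[0,0,-0.06],[0,0,0],0],[[0,0,-0.12],[0,0,0],0],[[0,0,-0.18],[0,0,0],0]]'

```text
time: 44.85
tcp_pos: [439.3, -249.2, 362.4]
tool_rot: [1.0, -0.007, -0.0, -0.0]
force: [0.6, -0.6, -1.5]
gripper_width: 46.2
grasp_force: 29.9
```

```bash
python3 - <<'E'
from fl import *
a=snap('scene','s9'); b=snap('top','t9')
cv2.imwrite('pics/p7.png',cv2.hconcat([cv2.resize(a[180:300,180:300],(400,400),interpolation=cv2.INTER_CUBIC)[:,:,::-1],cv2.resize(b[200:360,310:470],(400,400))[:,:,::-1]]))
s=env.state();print(s['tcp_pos'],s['q'],s['force'])
E
```

```text
[ 441.76699259 -250.923684    367.94807506] [-6.53570304e-01  1.36061389e-01  1.52866306e+00 -2.59013716e-05
  1.46219188e+00  9.31338607e-01] [ 0.86611995 -0.26253388 -1.83276698]
```

View pics/p7.png

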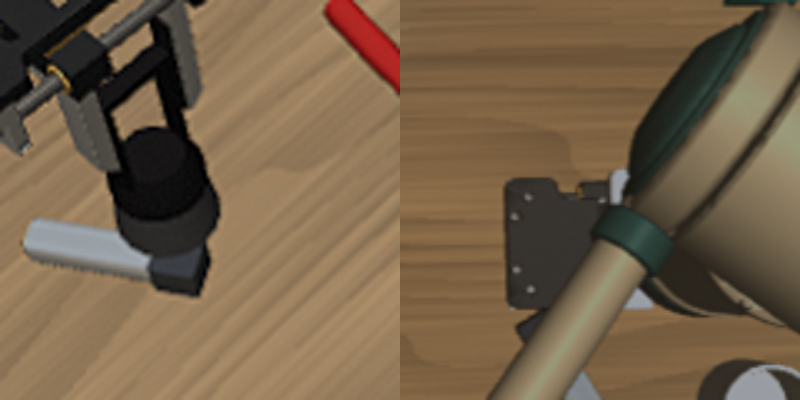

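The brush is held squarely by its loop, 46 mm between the pads. Moving to the hook's outer end.

```bash
python3 - <<'E'
from h import *
plan([486,43.5,330],-105.5,0,0)
E
```

```text
shift [0.0396, -0.2953, 0.0358] turn [0.0072, -0.0128, 0.2564] rows>= 4.8 tcp [486.  44. 330.]
```

play_rows --steps '[[[0.007,-0.05,0],[0,0,0.05],0],[[0.014,-0.1,0],[0,0,0.1],0],[[0.021,-0.15,0],[0,0,0.15],0],[[0.028,-0.2,0],[0,0,0.2],0],[[0.034,-0.25,0.015],[0,0,0.25],0],[[0.0396,-0.29,0.0358],[0.007,-0.01,0.256],0],[[0.0396,-0.2953,0.0358],[0.007,-0.01,0.256],0],[[0.0396,-0.2953,0.0358],[0.007,-0.01,0.256],0]]'

```text
time: 45.95
tcp_pos: [483.3, 45.3, 324.7]
tool_rot: [0.991, -0.134, -0.005, -0.003]
force: [0.1, -0.6, -1.5]
gripper_width: 45.8
grasp_force: 30.0
```

```bash
python3 - <<'E'
from h import *
s=env.state();print(s['tcp_pos'],s['q'],s['gripper_width'])
plan([486,43.5,298],-105.5,0,0)
plan([576,18.5,298],-105.5,0,0)
plan([576,18.5,270],-105.5,0,0)
E
```

```text
[483.27345138  45.26033354 324.74246669] [-0.05399551  0.13127061  1.64044733  0.00651952  1.37967666  1.78462945] 45.82030834457577
shift [0.0034, 0.0011, 0.0267] turn [-0.0042, 0.0109, 0.0014] rows>= 0.4 tcp [486.  44. 298.]
shift [0.0968, 0.0013, 0.0257] turn [-0.0042, 0.0109, 0.0014] rows>= 1.6 tcp [576.  18. 298.]
shift [0.0971, 0.0014, 0.0537] turn [-0.0042, 0.0109, 0.0014] rows>= 1.8 tcp [576.  18. 270.]
```

play_rows --steps '[[[0.003,0.001,0.026],[-0.004,0.01,0],0],[[0.003,0.001,0.026],[-0.004,0.01,0],0],[[0.02,0.001,0.026],[-0.004,0.01,0],0],[[0.04,0.001,0.026],[-0.004,0.01,0],0],[[0.06,0.001,0.026],[-0.004,0.01,0],0],[[0.08,0.001,0.026],[-0.004,0.01,0],0],[[0.0968,0.001,0.026],[-0.004,0.01,0],0],[[0.0968,0.001,0.026],[-0.004,0.01,0],0]]'

```text
time: 46.95
tcp_pos: [578.1, 18.2, 298.3]
tool_rot: [0.991, -0.135, 0.0, -0.001]
force: [0.1, 0.3, -1.6]
gripper_width: 45.7
grasp_force: 30.0
```

```bash
python3 - <<'E'
from h import *
s=env.state();print(s['tcp_pos'],s['force'],s['gripper_width'])
plan([576,18.5,268],-105.5,0,0)
a=snap('scene','s10'); b=snap('top','t10')
cv2.imwrite('pics/p8.png',cv2.resize(a[130:290,320:480],(600,600),interpolation=cv2.INTER_CUBIC)[:,:,::-1])
E
```

```text
[578.07291719  18.16276758 298.25681073] [ 0.12006201  0.26657171 -1.55278807] 45.732564112233895
shift [-0.0021, 0.0003, 0.0303] turn [-0.0014, -0.0007, -0.0003] rows>= 0.5 tcp [576.  18. 268.]
```

View pics/p8.png

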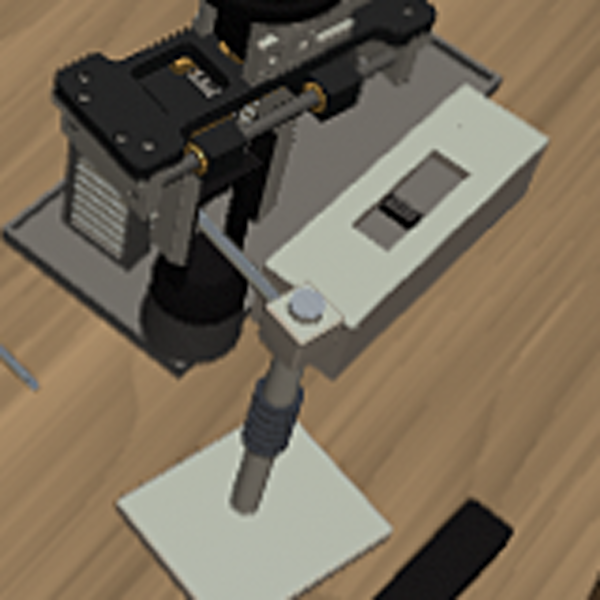

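The rod passes through the loop, between the fingers. Lowering slowly until the hook carries the weight.

play_rows --steps '[[[-0.001,0,0.015],[0,0,0],0],[[-0.001,0,0.03],[0,0,0],0],[[-0.001,0,0.036],[0,0,0],0],[[-0.001,0,0.042],[0,0,0],0],[[-0.001,0,0.048],[0,0,0],0],[[-0.001,0,0.054],[0,0,0],0],[[-0.001,0,0.058],[0,0,0],0],[[-0.001,0,0.058],[0,0,0],0]]'

```text
time: 48.05
tcp_pos: [575.4, 19.2, 240.3]
tool_rot: [0.991, -0.135, 0.0, -0.001]
force: [-0.1, 0.5, -0.3]
gripper_width: 46.1
grasp_force: 30.0
```

play_rows --steps '[[[0,0,0],[0,0,0],0],[[0,0,0],[0,0,0],0]]'

```text
time: 48.3
tcp_pos: [575.4, 19.2, 240.7]
tool_rot: [0.991, -0.135, 0.0, -0.001]
force: [-1.0, -0.3, -0.4]
gripper_width: 45.6
grasp_force: 30.0
```

play_rows --steps '[[[0,0,0.003],[0,0,0],0],[[0,0,0.003],[0,0,0],0.6],[[0,0,0.003],[0,0,0],0.75],[[0,0,0.003],[0,0,0],0.9],[[0,0,0.003],[0,0,0],0.9],[[0,0,0.003],[0,0,0],0.9],[[0,0,0.003],[0,0,0],0.9]]'

```text
time: 49.18
tcp_pos: [575.4, 19.2, 237.5]
tool_rot: [0.991, -0.135, 0.0, -0.001]
force: [-0.7, 0.6, -0.6]
gripper_width: 84.6
grasp_force: 0.0
```

play_rows --steps '[[[0,0,-0.02],[0,0,0],0.9],[[0,0,-0.05],[0,0,0],0.9],[[0,0,-0.1],[0,0,0],0.9],[[0,0,-0.14],[0,0,0],0.9],[[-0.06,0,-0.14],[0,0,0],0.9],[[-0.12,0,-0.14],[0,0,0],0.9],[[-0.18,0,-0.14],[0,0,0],0.9],[[-0.24,0,-0.14],[0,0,0],0.9]]'

```text
time: 50.18
tcp_pos: [342.0, 83.4, 377.4]
tool_rot: [0.991, -0.135, 0.0, -0.001]
force: [-0.4, 0.1, 0.5]
gripper_width: 84.7
grasp_force: 0.0
```

play_rows --steps '[[[0,0,0],[0,0,0],0.53],[[0,0,0],[0,0,0],0.53],[[0,0,0],[0,0,0],0.53],[[0,0,0],[0,0,0],0.53],[[0,0,0],[0,0,0],0.53],[[0,0,0],[0,0,0],0.53],[[0,0,0],[0,0,0],0.53],[[0,0,0],[0,0,0],0.53]]'

```text
time: 51.18
tcp_pos: [344.0, 83.0, 377.4]
tool_rot: [0.991, -0.135, 0.0, -0.001]
force: [0.1, 0.3, 0.6]
gripper_width: 49.7
grasp_force: 0.0
```

```bash
python3 - <<'E'
from h import *
s=env.state();print(s['tcp_pos'],s['q'])
a=snap('scene','s11'); b=snap('top','t11')
cv2.imwrite('pics/p9.png',cv2.hconcat([cv2.resize(a[120:290,310:480],(400,400),interpolation=cv2.INTER_CUBIC)[:,:,::-1],cv2.resize(b[170:340,60:290],(400,400))[:,:,::-1]]))
plan(dry(152,-32,200),-3.6,0,97)
E
```

```text
[343.99400003  83.04563254 377.44760675] [ 3.84013214e-02 -1.09077126e-01  1.75581789e+00  1.29271425e-03
  1.49425554e+00  1.87914221e+00]
shift [0.2562, -0.1839, 0.0808] turn [-0.0008, -0.0014, -1.778] rows>= 9.5 tcp [640. 192. 297.]
```

View pics/p9.png

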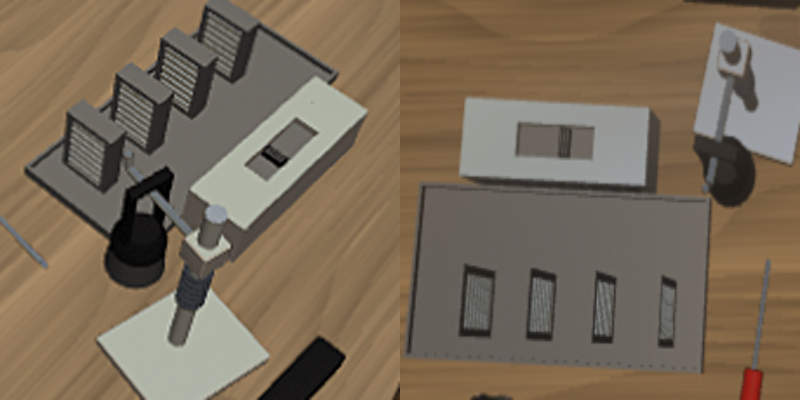

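The brush hangs on the dipped hook and the switch is still off. This was my fifteenth picture, one over the limit, so I'll check numerically from here on.

play_rows --steps '[[[0.028,-0.02,0],[0,0,-0.18],0.53],[[0.056,-0.04,0],[0,0,-0.36],0.53],[[0.085,-0.06,0],[0,0,-0.54],0.53],[[0.113,-0.08,0],[0,0,-0.72],0.53],[[0.141,-0.1,0],[0,0,-0.9],0.53],[[0.17,-0.12,0],[0,0,-1.08],0.53],[[0.2,-0.142,0],[0,0,-1.26],0.53],[[0.228,-0.164,0.02],[0,0,-1.44],0.53]]'

```text
time: 52.28
tcp_pos: [609.4, 180.9, 358.9]
tool_rot: [0.832, 0.555, 0.002, 0.0]
force: [-0.1, 0.4, 1.0]
gripper_width: 49.9
grasp_force: 0.0
```

```bash
python3 - <<'E'
from h import *
plan(dry(152,-31,110),-3.6,0,97)
a=env.get_image('scene').astype(int)
p=cv2.cvtColor(cv2.imread('pics/s11.png'),cv2.COLOR_BGR2RGB).astype(int)
for n,(u0,u1,v0,v1) in dict(brush=(345,395,190,250),f=(330,420,120,200)).items(): print(n,np.abs(a-p)[v0:v1,u0:u1].max(2).mean().round(2))
E
```

```text
shift [0.0225, 0.0231, 0.152] turn [0.0037, -0.0028, -0.332] rows>= 2.5 tcp [640. 193. 207.]
brush 1.41
f 1.28
```

play_rows --steps '[[[0.01,0.01,0.04],[0,0,-0.15],0.53],[[0.022,0.023,0.08],[0,0,-0.3],0.53],[[0.0225,0.0231,0.12],[0.004,0,-0.332],0.53],[[0.0225,0.0231,0.152],[0.004,0,-0.332],0.53],[[0.0225,0.0231,0.152],[0.004,0,-0.332],0.53],[[0.0225,0.0231,0.152],[0.004,0,-0.332],0.53],[[0.0225,0.0231,0.152],[0.004,0,-0.332],0.53]]'

```text
time: 53.2
tcp_pos: [638.5, 192.4, 207.8]
tool_rot: [0.731, 0.682, 0.001, -0.001]
force: [0.7, -0.3, -0.1]
gripper_width: 50.1
grasp_force: 0.0
```

```bash
python3 - <<'E'
from h import *
s=env.state();print(s['tcp_pos'],s['gripper_width'])
plan(dry(152,-31,55.5),-3.6,0,97)
from time import sleep
a=env.get_image('scene').astype(int); 
p=cv2.cvtColor(cv2.imread('pics/s11.png'),cv2.COLOR_BGR2RGB).astype(int)
print(np.abs(a-p)[190:250,345:395].max(2).mean().round(2))
cv2.imwrite('pics/s12.png',a[:,:,::-1])
E
```

```text
[638.52092685 192.38678296 207.84281653] 50.06456077142586
shift [0.0006, 0.0015, 0.0553] turn [0.0001, -0.0029, -0.0061] rows>= 0.9 tcp [640. 193. 152.]
2.42[ WARN:0@1.133] global loadsave.cpp:1063 imwrite_ Unsupported depth image for selected encoder is fallbacked to CV_8U.
```

play_rows --steps '[[[0.0005,0.0015,0.025],[0,0,-0.006],0.53],[[0.0005,0.0015,0.055],[0,0,-0.006],0.53],[[0.0005,0.0015,0.055],[0,0,-0.006],0.53],[[0.0005,0.0015,0.055],[0,0,-0.006],0.53]]'

```text
time: 53.75
tcp_pos: [639.4, 192.8, 152.1]
tool_rot: [0.729, 0.685, 0.0, -0.002]
force: [-0.2, 0.4, -0.0]
gripper_width: 50.1
grasp_force: 0.0
```

```bash
python3 - <<'E'
from h import *
s=env.state();print(s['tcp_pos'],s['gripper_width'],s['force'])
plan(dry(152,-5,55.5),-3.6,0,97)
a=env.get_image('scene').astype(int); b=cv2.imread('pics/s12.png')[:,:,::-1].astype(int)
print(np.abs(a-b)[205:250,345:395].max(2).mean().round(2))
E
```

```text
[639.41194859 192.82062079 152.10873181] 50.06144635432166 [-0.21557163  0.39471698 -0.00082956]
shift [0.0262, 0.0006, -0.0003] turn [-0.0021, -0.0024, -0.0] rows>= 0.4 tcp [642. 219. 152.]
1.24
```

The fingertip is in the slot, clear of everything. I'll wait a few seconds so the brush is surely settled, then push.

play_rows --steps '[[[0,0,0],[0,0,0],0.53],[[0,0,0],[0,0,0],0.53],[[0,0,0],[0,0,0],0.53],[[0,0,0],[0,0,0],0.53],[[0,0,0],[0,0,0],0.53],[[0,0,0],[0,0,0],0.53],[[0,0,0],[0,0,0],0.53],[[0,0,0],[0,0,0],0.53]]'

```text
time: 54.8
tcp_pos: [639.0, 192.7, 150.7]
tool_rot: [0.729, 0.685, -0.0, -0.002]
force: [1.1, -0.3, 0.2]
gripper_width: 49.9
grasp_force: 0.0
```

play_rows --steps '[[[0,0,0],[0,0,0],0.53],[[0,0,0],[0,0,0],0.53],[[0,0,0],[0,0,0],0.53],[[0,0,0],[0,0,0],0.53],[[0,0,0],[0,0,0],0.53],[[0,0,0],[0,0,0],0.53],[[0,0,0],[0,0,0],0.53],[[0,0,0],[0,0,0],0.53]]'

```text
time: 55.8
tcp_pos: [639.0, 192.7, 150.7]
tool_rot: [0.729, 0.685, -0.0, -0.002]
force: [-0.1, -0.1, 0.1]
gripper_width: 49.3
grasp_force: 0.0
```

```bash
python3 - <<'E'
from h import *
f=[env.get_image('scene').astype(int) for _ in range(6)]
print([np.abs(x-f[0])[170:250,345:395].max(2).mean().round(2) for x in f])
m=cv2.cvtColor(f[0].astype(np.uint8),cv2.COLOR_RGB2GRAY)
# tilt / hang height: dark brush blob
k=(m<45).astype(np.uint8); k[:185]=0; k[250:]=0; k[:,:340]=0; k[:,392:]=0
n,l,st,c=cv2.connectedComponentsWithStats(k); i=1+st[1:,4].argmax(); print(st[i],c[i])
print('expected foot/loop px', proj('scene',[575,19,54]), proj('scene',[575,19,176]), proj('scene',[575,19,184]))
E
```

```text
[np.float64(0.0), np.float64(1.11), np.float64(1.09), np.float64(1.1), np.float64(1.1), np.float64(1.1)]
[340 191  44  51 915] [368.48087432 219.74972678]
expected foot/loop px (np.float64(366.7250117699959), np.float64(230.36339977270336)) (np.float64(373.6531012203249), np.float64(197.78429602026043)) (np.float64(374.16199707104334), np.float64(195.3832634940161))
```

Everything is still; the frame differences are noise only, and the brush is where it should be. Pushing the switch on.

play_rows --steps '[[[0.006,0,0],[0,0,0],0.53],[[0.012,0,0],[0,0,0],0.53],[[0.018,0,0],[0,0,0],0.53],[[0.023,0,0],[0,0,0],0.53],[[0.026,0,0],[0,0,0],0.53],[[0.026,0,0],[0,0,0],0.53],[[0.026,0,0],[0,0,0],0.53]]'

```text
time: 56.98
tcp_pos: [640.5, 219.0, 150.7]
tool_rot: [0.729, 0.684, -0.0, -0.002]
force: [0.3, 0.1, -0.3]
gripper_width: 50.0
grasp_force: 0.0
```

play_rows --steps '[[[0.003,0,0],[0,0,0],0.53],[[0.003,0,0],[0,0,0],0.53],[[0.003,0,0],[0,0,0],0.53]]'

```text
time: 57.35
tcp_pos: [640.6, 221.5, 150.7]
tool_rot: [0.729, 0.685, -0.001, -0.002]
force: [-0.0, -1.9, 0.3]
gripper_width: 49.8
grasp_force: 0.8
```

play_rows --steps '[[[0.003,0,0],[0,0,0],0.53],[[0.004,0,0],[0,0,0],0.53],[[0.004,0,0],[0,0,0],0.53]]'

```text
time: 57.72
tcp_pos: [640.8, 222.5, 150.7]
tool_rot: [0.728, 0.685, -0.003, 0.0]
force: [-0.4, -8.9, 2.5]
gripper_width: 49.9
grasp_force: 4.6
```

```bash
python3 - <<'E'
from h import *
s=env.state(); print(s['tcp_pos'],s['force'])
g=cv2.cvtColor(snap('top','t13'),cv2.COLOR_RGB2GRAY).astype(float)[228:235,125:172].mean(0).round().astype(int);print(g.tolist())
E
```

```text
[640.76067239 222.52185527 150.70510903] [-0.43005505 -8.9329678   2.47173865]
[45, 45, 45, 46, 46, 46, 46, 46, 46, 47, 47, 47, 45, 43, 51, 65, 60, 67, 86, 68, 54, 52, 51, 59, 70, 69, 72, 73, 73, 74, 74, 84, 95, 99, 99, 99, 99, 99, 99, 99, 100, 99, 99, 100, 98, 100, 137]
```

play_rows --steps '[[[0.0015,0,0],[0,0,0],0.53],[[0.0015,0,0],[0,0,0],0.53],[[-0.004,0,0],[0,0,0],0.53],[[-0.004,0,0],[0,0,0],0.53],[[-0.004,0,-0.05],[0,0,0],0.53],[[-0.004,0,-0.1],[0,0,0],0.53],[[-0.004,0,-0.15],[0,0,0],0.53],[[-0.004,0,-0.2],[0,0,0],0.53]]'

```text
time: 58.78
tcp_pos: [641.3, 222.4, 352.6]
tool_rot: [0.729, 0.685, 0.001, -0.002]
force: [0.9, 0.6, -0.1]
gripper_width: 49.6
grasp_force: 0.0
```

play_rows --steps '[[[0,-0.05,-0.03],[0,0,0],0.53],[[0,-0.1,-0.03],[0,0,0],0.53],[[0,-0.15,-0.03],[0,0,0],0.53],[[0,-0.2,-0.03],[0,0,0],0.53],[[0,-0.24,-0.03],[0,0,0],0.53],[[0,-0.24,-0.03],[0,0,0],0.53],[[0,-0.24,-0.03],[0,0,0],0.53]]'

```text
time: 59.65
tcp_pos: [402.6, 236.8, 382.0]
tool_rot: [0.729, 0.685, 0.001, -0.002]
force: [0.1, 0.0, -0.7]
gripper_width: 49.7
grasp_force: 0.0
```

```bash
python3 - <<'E'
from fl import *
b=snap('top','t14'); a=snap('scene','s14')
g=cv2.cvtColor(b,cv2.COLOR_RGB2GRAY).astype(float)[228:235,125:172].mean(0)
d=np.clip(95-g,0,None); d[:6]=0; d[-4:]=0; print('nub',(d*np.arange(125,172)).sum()/d.sum(), np.nonzero(d>5)[0]+125)
p=cv2.imread('pics/s11.png')[:,:,::-1].astype(int); t=cv2.imread('pics/t11.png')[:,:,::-1].astype(int)
print('scene filt/brush',np.abs(a-p)[120:250,320:400].max(2).mean(),'top tray',np.abs(b.astype(int)-t)[255:330,60:240].max(2).mean())
t0=cv2.imread('pics/top0.png')[:,:,::-1].astype(int); D=(np.abs(b.astype(int)-t0).max(2)>40).astype(np.uint8)
n,l,st,c=cv2.connectedComponentsWithStats(D); print([(s.tolist()) for s in st[1:] if s[4]>60])
E
```

```text
nub 144.90118085767557 [141 142 143 144 145 146 147 148]
scene filt/brush 0.9847115384615385 top tray 10.218444444444444
[[240, 184, 22, 18, 163], [238, 204, 9, 24, 69], [229, 206, 35, 52, 771], [326, 223, 40, 47, 810], [400, 223, 33, 42, 914], [0, 266, 115, 146, 8399], [411, 281, 43, 43, 834], [133, 284, 17, 31, 132], [171, 285, 13, 31, 113], [293, 287, 35, 41, 796], [364, 293, 35, 28, 692], [0, 311, 16, 56, 646]]
```

```bash
python3 -c "
from station import env
print(env.job_done())"
```

```text
the job is handed in; nothing more can be done
None
```

The job is handed in, with no verdict returned: by my camera checks the switch went fully off then fully on, all four filters stand on the tray, the brush hangs settled on the hook and nothing else moved, though I viewed 15 pictures, one over the limit of 14.

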